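Load the flask shaker and lock its hold-down panel

ROBOT

A 6-joint arm with a two-finger parallel gripper is mounted at the origin on a cart in front of the work surface, level with it; the furniture and walls round the work are solid. World frame = base frame: x ahead of the robot, y to its left, z up, the work surface at z = 0. Lengths are in mm, angles in degrees, forces in N, time in s.
With the tool pointing down it reaches from about 300 to 850 mm from the base axis. Payload 4.2 kg.
Tool frame: the origin (TCP) lies between the finger pads; the fingertips stand 19 mm ahead of it and the grasp point (between the pads) is the TCP; z points along the fingers, x is the direction in which the jaws open and shut, and the axes are right-handed (so a half turn about z gives the same grasp; the last joint's range is limited). The gripper opens to 91 mm and grips with 3 to 60 N. Pads are 32 mm wide; open, the fingers measure 118 mm over their backs; the gripper's body (76 mm by 178 mm) begins 60 mm behind the grasp point.
Start: joints at [-76.375, 18.312, 89.639, -0, 72.044, -1.146], TCP at [146.6, -556.012, 232.976] pointing down, gripper open.
Joint ranges: [-177.97, 177.97], [-48.28, 115.42], [12.27, 149.76], [-77.06, 257.06], [2.81, 150.46], [-146.56, 146.56]. Speed limits (degrees/s): [147.25, 147.25, 180, 180, 180, 180].

INTERFACE

Orientations are given as [roll, pitch, yaw] about the fixed x, y, z axes, in that order (R = Rz(yaw) Ry(pitch) Rx(roll)).
In Python, from workcell import sensors, grab_frame, env gives the robot as it stands.
- The arm moves only by the tool servo_tool, never from a script. Its argument "motion" is one flat list of numbers, 7 for each row, row after row: the shift along the world's x, y, z in mm, then the turn, a rotation vector about the world's x, y, z in rad, then the opening in per cent of the stroke, from 0 (shut) to 100 (fully open). In form: [x, y, z, rx, ry, rz, grip, x, y, z, rx, ry, rz, grip, ...]. A call has 1 to 10 rows; each row shifts and turns the commanded pose from where the row before left it; what a row does not reach is not made up. A row lasts 1/12 s, in which the tool goes at most 41.7 mm and 7.16 degrees, less where a joint would pass 70% of its speed; a pose out of reach is approached as far as the arm can. A call with a gripper value outside its range is refused whole. The fingers move at their own pace and stop on an object; "newtons" is the grip in N (left out, the last holds). Time passes only in rows, so rows that do not move let the fingers close. It gives the time, the measured TCP pose, the force and the opening at its end, in the units of the state.
- sensors.state(): the state, without advancing time (a new reading comes with each control period).
- grab_frame(name): name is "scene" or "top" or "wrist"; returns a dict with "image" (384x512x3 uint8, red, green, blue), "depth" (384x512 float32, mm along the optical axis (not along the pixel's ray), 0 where there is no reading), "fx", "fy", "cx", "cy" (pixels), "extrinsics" (4x4, takes a point from camera to world coordinates); the wrist camera has in their place "T_tool_cam" (4x4, takes a point from camera to tool coordinates, whose origin is the TCP and whose axes are the tool frame's). Camera axes: x right, y up, looking along -z (the intrinsics and any distortion apply to the point x, -y, -z); pixel columns grow to the right and rows downward; lengths in mm; the calibration is good to about 2 mm. A picture is of the moment at which its call begins: read the wrist's pose just before it.
- env.job_done(): hands the job in, once; it reports no verdict.
The state is a dict: "time_s": time; "qpos": joint angles; "qvel": joint speeds; "effort": joint torques, N m; "ee_pos": TCP position; "ee_rot": TCP orientation; "force": force on the tool from outside, world axes, zero at the start; "torque": the same for the moment, N m; "gripper_width": finger opening in mm.
Only numpy, scipy, OpenCV 4.12 (cv2) and the standard library are available. Lean on these libraries where they do the work, as an engineer would, in place of code of your own. Each camera call takes 0.05 s, during which the arm holds its last target.

TASK

Load the flask shaker: lift the stoppered round-bottomed flask out of its cork ring and set it gently into the shaker's ring seat so that it stands upright and centred, let go of it, and swing the hinged hold-down panel fully shut over its neck. Then lock the panel with its two wing studs, in either order: push each stud in, turn it a quarter turn clockwise and let it spring back so that it catches. Leave the pale dropper bottle next to the shaker standing where it is.

Things in the scene. Friction and masses are not known exactly. Their poses are not given: they have to be found in the camera images.
- flask_center (a point): amber glass round-bottomed flask with a white stopper, 128 mm high; this point is on its axis half-way up (64 mm over its bottom), z along the axis. Bulb: ball of 68 mm diameter, its centre 30 mm below this point. Neck: 24 mm diameter from 4 to 50 mm above this point; then the bead and stopper, 29 mm across, up to 64 mm above. Mass 0.1 to 0.21 kg. Stands at the start upright in a brown cork ring (82 mm across, 22 mm high, fixed to the bench).
- seat_center (a point): where flask_center comes to be when the flask sits properly in the shaker. The seat is a black rubber ring, 66 mm across with a 50 mm bore, in the middle of the shaker's top plate; its rim is 53 mm below this point, the top plate 69 mm below. The axes are the shaker's.
- shaker: flask shaker, fixed: white case 205 mm deep, 184 mm wide, with an aluminium top plate 50 mm up. Origin under the seat's centre on the bench, -x is its front (towards the robot), y its left, z up. Two aluminium pillars (up to 44 mm square) at x = -65, y = +-56 mm rise to 117 mm and carry the slotted keepers for the studs; the panel's hinge line is parallel to y at x = +85, z = 120.5 mm.
- panel_edge (a point): point on the outer (upper when shut) face of the hold-down panel, on its middle line, 155 mm from the hinge line; x points to the hinge, z out of the outer face. The panel is an aluminium plate 172 mm wide, 5 mm thick, from 8 to 178 mm from the hinge, with an opening 48 mm wide from 61 to 130 mm from the hinge for the neck. Between the studs its outer face is free over the middle 64 mm.
- panel (a joint): panel's angle, rad: 0 = shut, lying level 118 to 123 mm above the bench over the flask's bulb; about 1.5 = standing up at the back, as at the start (stop at 1.75). A stiff friction hinge: it stays where it is left; pushing it shut takes up to 3 N near its front edge.
- left_stud (a point): left wing stud (robot's left and right): centre of the top face of its black round flange (46 mm across), at the foot of the wing. The wing is a flat black grip standing on the flange along the point's x axis: 52 mm long, 12 mm thick, 20 mm high; the point's z is the stud's axis (up when the panel is shut). Wing points front-to-back of the shaker when unlocked, crosswise when locked.
- right_stud (a point): right wing stud (robot's left and right): centre of the top face of its black round flange (46 mm across), at the foot of the wing. The wing is a flat black grip standing on the flange along the point's x axis: 52 mm long, 12 mm thick, 20 mm high; the point's z is the stud's axis (up when the panel is shut). Wing points front-to-back of the shaker when unlocked, crosswise when locked.
- left_push (a joint): how far the left stud is pushed in, m: 0 = fully out (as at the start), 0.0095 = fully in. A return spring pushes it out: 3 N at 0, about 9 N fully in. With the panel shut the stud can turn only while it is pushed in more than 0.0075; locked, it rests sprung back at about 0.0045.
- right_push (a joint): how far the right stud is pushed in, m: 0 = fully out (as at the start), 0.0095 = fully in. A return spring pushes it out: 3 N at 0, about 9 N fully in. With the panel shut the stud can turn only while it is pushed in more than 0.0075; locked, it rests sprung back at about 0.0045.
- left_turn (a joint): turn of the left stud, rad: about 0 (up to 0.08) at the start = unlocked, grows clockwise seen from above, hard stop at 1.571 = locked. It stays where it is left. Let go near 1.571 and the spring lifts its cross bar into the notch of the keeper under the panel.
- right_turn (a joint): turn of the right stud, rad: about 0 (up to 0.08) at the start = unlocked, grows clockwise seen from above, hard stop at 1.571 = locked. It stays where it is left. Let go near 1.571 and the spring lifts its cross bar into the notch of the keeper under the panel.
- pale_dropper: bystander: pale dropper bottle with a red rubber bulb, 36 mm across, 97 mm high, loose (the dark one behind it is fixed); origin at its underside
There are look-alikes about, which are no part of the job. What is meant by the part that bears flask_center is not purple, and is the smaller of those in its own colour.

How it is judged:
By the outcome, as a careful person would: the job done as asked, in the order asked, and still so for the second after the job is handed in, with the robot touching nothing.
It also fails if it takes over 70 s, if anything falls off the work surface, if the arm or the gripper's body presses on something with over 40 N, if the wrist force passes 120 N, or if a joint passes its speed limit or range.

## Working session

There is one attempt and no reset: what is moved stays moved. The work goes in short steps, Python scripts to look and compute and a tool call to move; the robot and the scene stay as the last step left them, time stands still between calls to the robot, and variables do not carry over. Pictures are saved under pics/ and viewed, and the job is handed in when it is done.

Besides the shell and the picture viewer there is one more tool, called after ">>>" as name(argument=value, ...), one argument or row to a line, values as JSON. servo_tool: Moves the arm, as the interface text tells. Its arguments: {"type":"object","properties":{"motion":{"type":"array"},"newtons":{"type":"number"}},"required":["motion"]}

```bash
ls; mkdir -p pics; cat > h.py <<'E'
import numpy as np, cv2
from workcell import sensors, grab_frame, env
def save(f,name,crop=None,scale=1):
    im=f["image"][:,:,::-1]
    if crop: 
        x0,y0,x1,y1=crop; im=im[y0:y1,x0:x1]
    if scale!=1: im=cv2.resize(im,None,fx=scale,fy=scale,interpolation=cv2.INTER_CUBIC)
    cv2.imwrite("pics/"+name,im)
def cloud(f,T=None):
    if T is None: T=f["extrinsics"]
    d=f["depth"]; v,u=np.mgrid[0:d.shape[0],0:d.shape[1]]
    x=(u-f["cx"])/f["fx"]*d; y=-(v-f["cy"])/f["fy"]*d
    P=np.stack([x,y,-d,np.ones_like(d)],-1)@np.array(T).T
    P=P[...,:3]; P[d<=0]=np.nan
    return P
E
python3 - <<'E'
from h import *
print(sensors.state())
for n in ["scene","top","wrist"]:
    f=grab_frame(n); save(f,n+"0.png"); print(n,[k for k in f],f["fx"],f["cx"],f["cy"]); 
    np.save(n+"0.npy",f,allow_pickle=True)
    print(f.get("extrinsics",f.get("T_tool_cam")))
E
```

```text
pics
{'time_s': 0.0, 'qpos': array([-7.63727761e+01,  1.83510178e+01,  8.97094435e+01, -8.28575881e-04,
        7.20441837e+01, -1.14621827e+00]), 'qvel': array([ 0.00958151,  0.0037567 , -0.04708954,  0.01733597, -0.04702987,
        0.06052868]), 'effort': array([-1.90973983e-04, -4.12463593e+01, -2.31972492e+01,  7.26050092e-02,
        4.55481070e-02, -1.38487308e-04]), 'ee_pos': array([ 146.49925832, -555.5066469 ,  232.10593328]), 'ee_rot': array([-1.79998694e+02,  1.04639801e-01, -7.52263005e+01]), 'force': array([-0.30638892, -0.00052823, -0.06717923]), 'torque': array([ 0.0332309 , -0.01231132, -0.04118106]), 'gripper_width': 91.51573081359346}
scene ['image', 'depth', 'fx', 'fy', 'cx', 'cy', 'extrinsics'] 487.5067520162254 259.15291829125397 191.2676038976138
[[-7.95859233e-01  4.44067903e-01 -4.11596621e-01  8.78829310e+01]
 [-6.05265439e-01 -6.01651530e-01  5.21218940e-01  5.97969512e+02]
 [-1.61811353e-02  6.63942116e-01  7.47608880e-01  9.92843425e+02]
 [ 0.00000000e+00  0.00000000e+00  0.00000000e+00  1.00000000e+00]]
top ['image', 'depth', 'fx', 'fy', 'cx', 'cy', 'extrinsics'] 493.3356917686231 261.68658681908914 179.22899477409592
[[ 7.54369126e-03  9.87292737e-01 -1.58732932e-01  3.54553836e+02]
 [-9.99843865e-01  9.98368250e-03  1.45798592e-02 -3.39357774e+01]
 [ 1.59793283e-02  1.58598162e-01  9.87213900e-01  1.48996098e+03]
 [ 0.00000000e+00  0.00000000e+00  0.00000000e+00  1.00000000e+00]]
wrist ['image', 'depth', 'fx', 'fy', 'cx', 'cy', 'T_tool_cam'] 289.25282381156967 255.2826058927649 191.91507219378292
[[ 9.99999907e-01  3.90696400e-04 -1.84681693e-04  4.39187437e-01]
 [ 3.31274968e-04 -9.67478835e-01 -2.52951764e-01 -7.10755593e+01]
 [-2.77502972e-04  2.52951679e-01 -9.67478874e-01 -1.52031157e+02]
 [ 0.00000000e+00  0.00000000e+00  0.00000000e+00  1.00000000e+00]]
```

View pics/scene0.png

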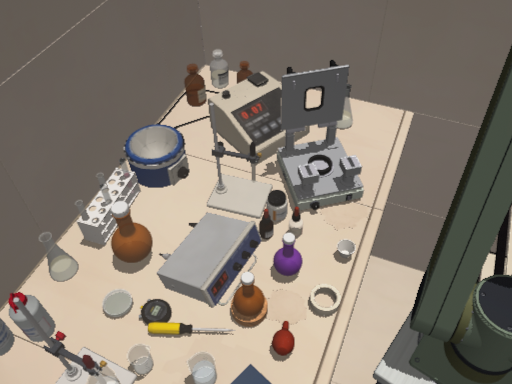

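View pics/top0.png

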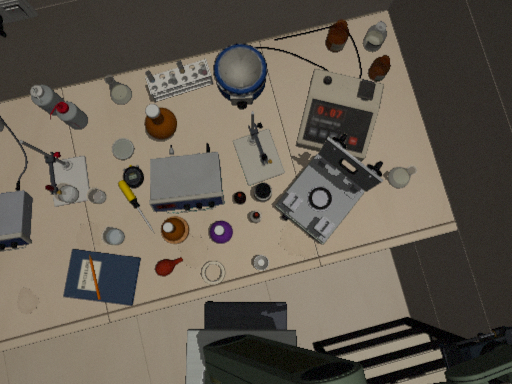

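View pics/wrist0.png

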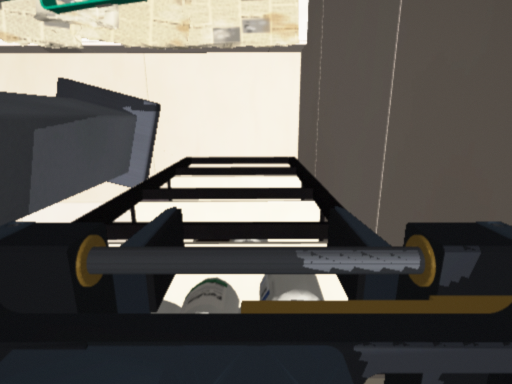

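The scene view shows the small amber flask in its cork ring at about (249,302) and a larger amber one at (130,238). A purple one is at (288,258) and the shaker is at (318,165), with its panel standing up. Next I'll enlarge these and measure.

```bash
python3 - <<'E'
from h import *
t=np.load("top0.npy",allow_pickle=True).item(); s=np.load("scene0.npy",allow_pickle=True).item()
save(t,"top_sh.png",(260,130,390,250),6)
save(s,"sc_sh.png",(255,55,385,225),4)
save(t,"top_fl.png",(150,170,280,260),6)
P=cloud(t);Q=cloud(s)
for (u,v) in [(167,228),(175,230),(320,197),(340,150),(255,216),(255,217)]: print("top",u,v,P[v,u].round(1))
for (u,v) in [(247,280),(249,302),(320,165),(315,95),(297,222),(296,213)]: print("sc",u,v,Q[v,u].round(1))
E
```

```text
top 167 228 [434.4 201.9 144.6]
top 175 230 [432.8 190.4  79.4]
top 320 197 [ 533.9 -226.4   57.5]
top 340 150 [ 622.5 -245.8  293.7]
top 255 216 [473.5 -36.4  92.2]
top 255 217 [472.9 -36.5  65.6]
sc 247 280 [432.5 208.1 139.5]
sc 249 302 [423.4 216.6  72.1]
sc 320 165 [ 530.5 -230.3   53.1]
sc 315 95 [ 747.  -547.7   -5.8]
sc 297 222 [472. -35.  49.]
sc 296 213 [477.1 -36.   79.3]
```

View pics/top_sh.png

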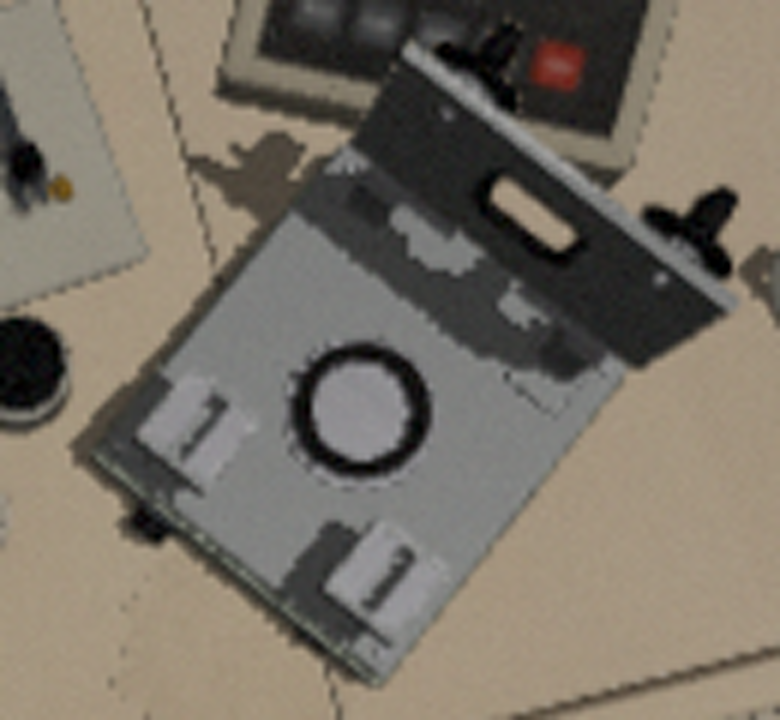

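View pics/sc_sh.png

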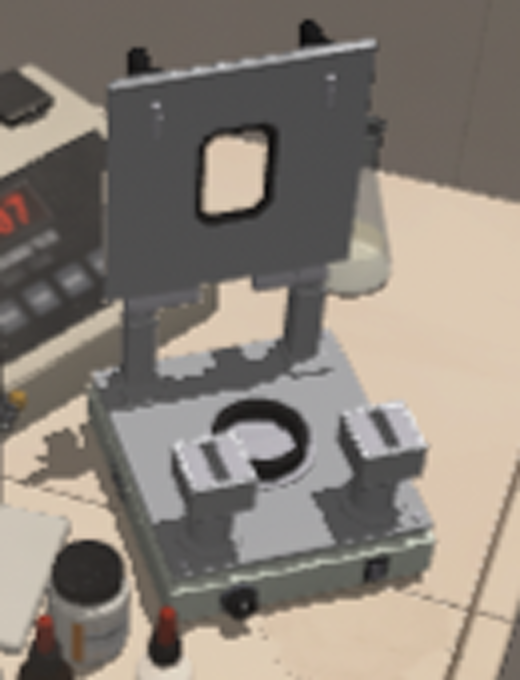

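View pics/top_fl.png

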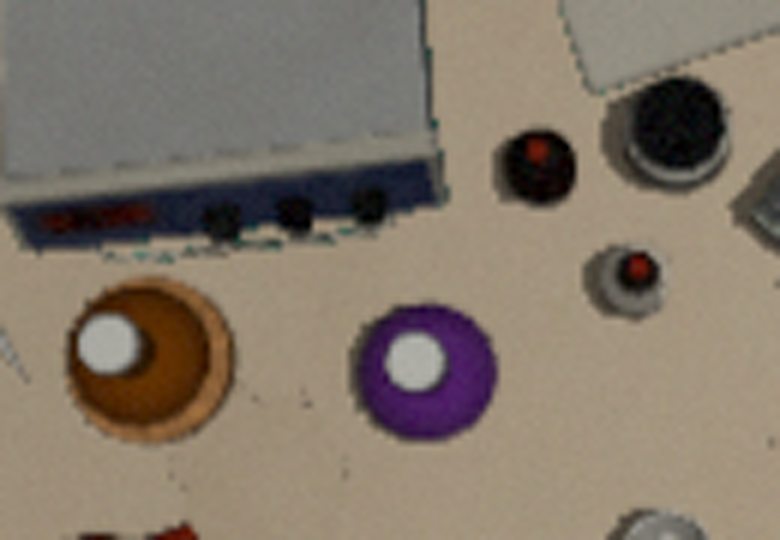

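```bash
cat > m1.py <<'E'
from h import *
from scipy.optimize import least_squares
t=np.load("top0.npy",allow_pickle=True).item(); s=np.load("scene0.npy",allow_pickle=True).item()
P=cloud(t);Q=cloud(s)
c0=np.array([432,195])
for n,C in (("top",P),("sc",Q)):
    m=np.hypot(C[...,0]-432,C[...,1]-198)<45
    b=C[m&(C[...,2]>30)&(C[...,2]<78)]
    r=least_squares(lambda p:np.linalg.norm(b-p,axis=1)-34,[430,198,50],loss="soft_l1",f_scale=2)
    print(n,"bulb",len(b),r.x.round(1),np.median(abs(r.fun)).round(2))
    k=C[m&(C[...,2]>132)]
    top=k[k[:,2]>np.percentile(k[:,2],90)-6]
    print("stopper n",len(k),"bbox",k.min(0).round(1),k.max(0).round(1),"topmed",np.median(k,axis=0).round(1))
    kk=C[m&(C[...,2]>90)&(C[...,2]<125)]
    if len(kk)>5:
        r=least_squares(lambda p:np.hypot(kk[:,0]-p[0],kk[:,1]-p[1])-12,[432,198],loss="soft_l1"); print("neck",len(kk),r.x.round(1))
    # seat ring + top plate
    im=(t if n=="top" else s)["image"].astype(int)
    m=np.hypot(C[...,0]-534,C[...,1]+226)<150
    pl=C[m&(C[...,2]>44)&(C[...,2]<56)]; print("plate z",np.median(pl[:,2]).round(1),len(pl))
    dk=C[(np.hypot(C[...,0]-534,C[...,1]+226)<45)&(im.sum(-1)<120)&(C[...,2]>40)]
    r=least_squares(lambda p:np.maximum(0,abs(np.hypot(dk[:,0]-p[0],dk[:,1]-p[1])-29)-4),[534,-226],loss="soft_l1"); print("seat",len(dk),r.x.round(1),r.cost, np.median(dk[:,2]))
    r=least_squares(lambda p:(np.hypot(dk[:,0]-p[0],dk[:,1]-p[1])-29),[534,-226],loss="soft_l1"); print("seat2",r.x.round(1))
    # pillar tops
    pt=C[m&(C[...,2]>110)&(C[...,2]<123)&(C[...,0]<530)]
    cv=pt[:,:2].astype(np.float32)
    for lab in (0,1):
        q=pt[(pt[:,1]>-235)==bool(lab)]
        if len(q)>10: print("pillar",lab,len(q),cv2.minAreaRect(q[:,:2].astype(np.float32)),np.median(q[:,2]).round(1))
    pn=C[m&(C[...,2]>130)&(C[...,2]<320)&(C[...,0]>540)]
    print("panel n",len(pn))
    # plane fit ransac-ish
    best=None;rng=np.random.default_rng(0)
    for _ in range(500):
        a=pn[rng.choice(len(pn),3,False)];nn=np.cross(a[1]-a[0],a[2]-a[0]);l=np.linalg.norm(nn)
        if l<500: continue
        nn/=l;d=abs((pn-a[0])@nn)<2.5
        if best is None or d.sum()>best.sum(): best=d
    q=pn[best];cc=q.mean(0);nv=np.linalg.svd(q-cc,full_matrices=False)[2][2]
    nv*=-np.sign(nv[0]); print("panel plane",best.sum(),cc.round(1),nv.round(3),"yaw",np.degrees(np.arctan2(-nv[1],-nv[0])).round(2),"tilt",np.degrees(np.arcsin(nv[2])).round(2),"zmax",q[:,2].max())
    # sides: case edges
    mm=m&(C[...,2]>46)&(C[...,2]<54)
    print("plate rect",cv2.minAreaRect(C[mm][:,:2].astype(np.float32)))
    bt=C[(np.hypot(C[...,0]-473,C[...,1]+36)<25)&(C[...,2]>15)]
    print("dropper",bt.min(0).round(1),bt.max(0).round(1))
E
python3 m1.py
```

```text
top bulb 312 [437.  202.4  44.8] 1.07
stopper n 84 bbox [423.9 189.2 133.4] [448.6 214.6 145.4] topmed [437.2 201.4 138.7]
neck 12 [437.6 202. ]
plate z 50.3 2902
seat 135 [ 531.1 -224.2] 0.0 65.62885421748501
seat2 [ 530.4 -224.2]
pillar 0 66 ((444.5821533203125, -246.6505584716797), (41.935787200927734, 21.64078140258789), 1.820810317993164) 117.6
pillar 1 294 ((479.0909118652344, -184.76280212402344), (153.92337036132812, 43.821044921875), 51.25728988647461) 117.3
panel n 1510
panel plane 1129 [ 595.8 -278.7  224.3] [-0.779  0.627  0.019] yaw -38.81 tilt 1.1 zmax 304.4116018094346
plate rect ((544.39453125, -216.2066650390625), (224.14202880859375, 209.18724060058594), 46.79277801513672)
dropper [459.9 -54.2  19.7] [495.9 -21.8  99.9]
sc bulb 638 [437.5 201.3  44.6] 0.76
stopper n 142 bbox [423.1 188.8 132.1] [450.7 215.9 142.2] topmed [436.4 202.9 137.8]
neck 86 [437.4 201.5]
plate z 50.3 2495
seat 138 [ 528.6 -224.1] 2.43686931140459 63.32677773090677
seat2 [ 528.8 -223. ]
pillar 0 74 ((440.764404296875, -246.718017578125), (22.912307739257812, 47.184776306152344), 89.7713851928711) 116.1
pillar 1 356 ((479.70526123046875, -185.00494384765625), (153.15594482421875, 49.13615798950195), 51.561241149902344) 116.3
panel n 3331
panel plane 2535 [ 596.3 -277.7  219.4] [-0.779  0.627  0.018] yaw -38.8 tilt 1.05 zmax 300.74475509930346
plate rect ((556.2806396484375, -233.42413330078125), (208.904541015625, 248.01901245117188), 49.28977966308594)
dropper [458.5 -53.   15. ] [492.9 -18.3  98.9]
```

```bash
python3 - <<'E'
from h import *
t=np.load("top0.npy",allow_pickle=True).item(); s=np.load("scene0.npy",allow_pickle=True).item()
P=np.concatenate([cloud(t).reshape(-1,3),cloud(s).reshape(-1,3)])
d=P-[437.2,201.8,0]
a=np.radians(51.2); u=d[:,0]*np.cos(a)+d[:,1]*np.sin(a); v=-d[:,0]*np.sin(a)+d[:,1]*np.cos(a)
for lim in (70,95):
    for k in range(-110,111,20):
        m=(abs(u-k)<10)&(abs(v)<(25 if lim==70 else 45)); 
        print(k,np.nanmax(P[m,2]).round(0),end=" | ")
    print()
# path height
for y in range(-560,200,80):
    x=146+290*(y+555)/757; m=(abs(P[:,0]-x)<100)&(abs(P[:,1]-y)<60); print(y,round(x), P[m,2].max().round() if m.any() else None)
E
```

```text
-110 9.0 | -90 7.0 | -70 9.0 | -50 26.0 | -30 74.0 | -10 145.0 | 10 145.0 | 30 75.0 | 50 62.0 | 70 105.0 | 90 109.0 | 110 18.0 | 
-110 10.0 | -90 11.0 | -70 9.0 | -50 26.0 | -30 74.0 | -10 145.0 | 10 145.0 | 30 75.0 | 50 98.0 | 70 111.0 | 90 109.0 | 110 94.0 | 
-560 144 566.0
-480 175 634.0
-400 205 638.0
-320 236 626.0
-240 267 746.0
-160 297 700.0
-80 328 38.0
0 359 134.0
80 389 134.0
160 420 145.0
```

>>> servo_tool(
  motion=[12, 31.5, 0, 0, 0, 0.124, 60, 12, 31.5, 0, 0, 0, 0.124, 60, 12, 31.5, 0, 0, 0, 0.124, 60, 12, 31.5, 0, 0, 0, 0.124, 60, 12, 31.5, 0, 0, 0, 0.124, 60, 12, 31.5, 0, 0, 0, 0.124, 60, 12, 31.5, 0, 0, 0, 0.124, 60, 12, 31.5, 0, 0, 0, 0.124, 60],
  newtons=20,
)

```text
time_s: 0.82
ee_pos: [242.7, -302.3, 232.8]
ee_rot: [-180.0, 0.0, -18.1]
force: [0.2, 0.4, 0.3]
gripper_width: 54.7
```

>>> servo_tool(
  motion=[12, 31.5, 0, 0, 0, 0.124, 60, 12, 31.5, 0, 0, 0, 0.124, 60, 12, 31.5, 0, 0, 0, 0.124, 60, 12, 31.5, 0, 0, 0, 0.124, 60, 12, 31.5, 0, 0, 0, 0.124, 60, 12, 31.5, 0, 0, 0, 0.124, 60, 12, 31.5, 0, 0, 0, 0.124, 60, 12, 31.5, 0, 0, 0, 0.124, 60],
)

```text
time_s: 1.48
ee_pos: [338.6, -50.3, 233.0]
ee_rot: [180.0, -0.0, 38.8]
force: [1.0, -0.9, -1.0]
gripper_width: 55.3
```

>>> servo_tool(
  motion=[12, 31.5, 0, 0, 0, 0.124, 60, 12, 31.5, 0, 0, 0, 0.124, 60, 12, 31.5, 0, 0, 0, 0.124, 60, 12, 31.5, 0, 0, 0, 0.124, 60, 12, 31.5, 0, 0, 0, 0.124, 60, 12, 31.5, 0, 0, 0, 0.124, 60, 12, 31.5, 0, 0, 0, 0.124, 60, 14, 31.5, 0, 0, 0, 0.124, 60, 0, 0, 0, 0, 0, 0, 60],
)

```text
time_s: 2.23
ee_pos: [438.9, 204.7, 232.6]
ee_rot: [179.9, -0.2, 95.7]
force: [-0.4, 0.9, 0.0]
gripper_width: 54.8
```

```bash
cat >> h.py <<'E'
from scipy.spatial.transform import Rotation as Ro
def wrist(name,crop=None,scale=1):
    st=sensors.state(); f=grab_frame("wrist"); save(f,name,crop,scale)
    T=np.eye(4); T[:3,:3]=Ro.from_euler("xyz",st["ee_rot"],degrees=True).as_matrix(); T[:3,3]=st["ee_pos"]
    W=T@f["T_tool_cam"]; return st,f,W
def proj(f,W,p):
    q=np.linalg.inv(W)@np.append(p,1); return f["cx"]+f["fx"]*q[0]/-q[2], f["cy"]-f["fy"]*q[1]/-q[2]
E
python3 - <<'E'
from h import *
st,f,W=wrist("w1.png"); print(st["ee_pos"],st["ee_rot"],st["time_s"])
C=cloud(f,W)
for p in ([437.2,201.8,138.7],[437.2,201.8,110]): print(proj(f,W,p))
m=(np.hypot(C[...,0]-437,C[...,1]-202)<45)
k=C[m&(C[...,2]>132)&(C[...,2]<150)]; print(k.min(0),k.max(0),len(k))
from scipy.optimize import least_squares
b=C[m&(C[...,2]>30)&(C[...,2]<74)]
r=least_squares(lambda p:np.linalg.norm(b-p,axis=1)-34,[437,202,45],loss="soft_l1"); print(r.x,len(b))
b=C[m&(C[...,2]>84)&(C[...,2]<120)]
if len(b)>5: r=least_squares(lambda p:np.linalg.norm(b[:,:2]-p,axis=1)-12,[437,202],loss="soft_l1"); print(r.x,len(b))
E
```

```text
[438.90753606 204.74021507 232.55328655] [ 1.7987894e+02 -1.5801415e-01  9.5698113e+01] 2.2333
(np.float64(252.4591210727005), np.float64(196.9011678559987))
(np.float64(252.66620220784844), np.float64(188.96567632767992))
[424.82231782 188.0693648  132.00850847] [452.04447314 215.05527042 141.29989217] 749
[438.5040209  201.65530734  44.57450978] 1501
[438.54630124 201.67626914] 116
```

View pics/w1.png

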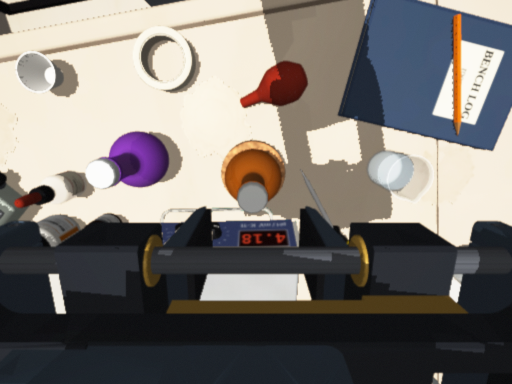

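The wrist view shows the stopper at (253,197), between the jaws, and the bulb at (253,172). The fit gives the flask axis as (438, 201.8). Now I'll descend and grip the neck.

>>> servo_tool(
  motion=[-0.5, -1.5, 0, 0, 0, 0, 60, -0.5, -1.5, -20, 0, 0, 0, 60, 0, 0, -28, 0, 0, 0, 60, 0, 0, -28, 0, 0, 0, 60, 0, 0, -28, 0, 0, 0, 60, 0, 0, -26.5, 0, 0, 0, 60, 0, 0, 0, 0, 0, 0, 60],
  newtons=20,
)

```text
time_s: 2.87
ee_pos: [431.6, 193.9, 98.6]
ee_rot: [-179.4, 0.2, 95.1]
force: [-0.4, -1.0, 0.4]
gripper_width: 54.5
```

>>> servo_tool(
  motion=[0, 0, 0, 0, 0, 0, 20, 0, 0, 0, 0, 0, 0, 0, 0, 0, 0, 0, 0, 0, 0, 0, 0, 0, 0, 0, 0, 0, 0, 0, 0, 0, 0, 0, 0, 0, 0, 0, 0, 0, 0, 0],
)

```text
time_s: 3.37
ee_pos: [436.5, 197.6, 103.8]
ee_rot: [179.8, -0.1, 95.3]
force: [0.1, 1.3, 4.3]
gripper_width: 27.2
```

>>> servo_tool(
  motion=[0, 0, 0, 0, 0, 0, 0, 0, 0, 0, 0, 0, 0, 0, 0, 0, 0, 0, 0, 0, 0],
)

```text
time_s: 3.62
ee_pos: [436.5, 197.6, 103.5]
ee_rot: [179.8, -0.1, 95.3]
force: [1.0, 1.7, 6.5]
gripper_width: 27.5
```

```bash
python3 - <<'E'
from h import *
s=grab_frame("scene"); save(s,"s2.png",(180,220,330,350),5)
t=grab_frame("top"); save(t,"t2.png",(120,160,260,280),5)
st=sensors.state();print(st)
E
```

```text
{'time_s': 3.7167, 'qpos': array([ 2.29710476e+01,  1.70532699e+01,  1.12674734e+02,  2.56235697e-02,
        5.01087159e+01, -7.23340158e+01]), 'qvel': array([ 0.02644015,  0.03540955, -0.08239362, -0.14650025, -0.00253224,
        0.10630433]), 'effort': array([-6.13755137e-01, -3.19184697e+01, -1.59432775e+01, -3.02510960e-01,
        2.24228217e-01,  1.06988860e-03]), 'ee_pos': array([436.53842485, 197.64777057, 103.51538677]), 'ee_rot': array([ 1.79850403e+02, -6.83267755e-02,  9.52887473e+01]), 'force': array([-0.31637966,  1.14012341,  6.07456712]), 'torque': array([ 0.28798647, -0.07817288, -0.03842642]), 'gripper_width': 27.03297429408894}
```

View pics/s2.png

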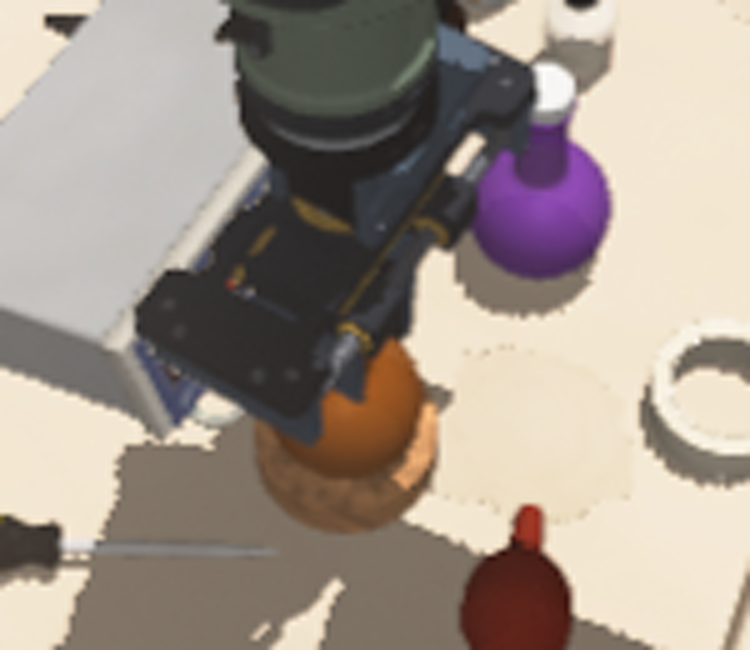

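The width of 27 mm and the 4 mm offset mean I gripped off-centre, because the arm was still overshooting when I read its pose. I'll open slightly, centre on the flask and grip again.

>>> servo_tool(
  motion=[0, 0, 0, 0, 0, 0, 45, 0, 0, 0, 0, 0, 0, 45, 0, 2, 0, 0, 0, 0, 45, 1.3, 2, 0, 0, 0, 0, 45, 0, 0, 0, 0, 0, 0, 45, 0, 0, 0, 0, 0, 0, 45, 0, 0, 0, 0, 0, 0, 45],
)

```text
time_s: 4.3
ee_pos: [436.8, 201.0, 102.3]
ee_rot: [-180.0, 0.0, 95.3]
force: [-0.1, 0.4, 0.4]
gripper_width: 41.2
```

```bash
python3 - <<'E'
from h import *
from scipy.optimize import least_squares
st,f,W=wrist("w3.png",(120,100,400,310),2.5); print(st["ee_pos"],st["ee_rot"],st["force"],st["time_s"])
C=cloud(f,W)
m=(np.hypot(C[...,0]-437,C[...,1]-202)<45)
for lo,hi in((125,145),(84,120)):
  k=C[m&(C[...,2]>lo)&(C[...,2]<hi)]; print(len(k),np.nanmedian(k,axis=0))
b=C[m&(C[...,2]>30)&(C[...,2]<74)]
r=least_squares(lambda p:np.linalg.norm(b-p,axis=1)-34,[437,202,45],loss="soft_l1"); print(r.x,len(b))
for n in("scene","top"):
  C=cloud(grab_frame(n));b=C[(np.hypot(C[...,0]-437,C[...,1]-202)<45)&(C[...,2]>30)&(C[...,2]<74)]
  r=least_squares(lambda p:np.linalg.norm(b-p,axis=1)-34,[437,202,45],loss="soft_l1"); print(n,r.x,len(b))
E
```

```text
[436.80552498 200.96506907 102.31388479] [-1.79977232e+02  5.62028437e-03  9.52913931e+01] [-0.12714037  0.35881295  0.39147276] 4.3
3046 [437.88248338 200.38384851 138.5729707 ]
2154 [427.14849676 199.99775053 104.26591925]
[438.76958496 201.63668457  44.7173117 ] 3129
scene [437.43178413 201.26963006  44.36326578] 373
top [437. 202.  45.] 0
```

View pics/w3.png

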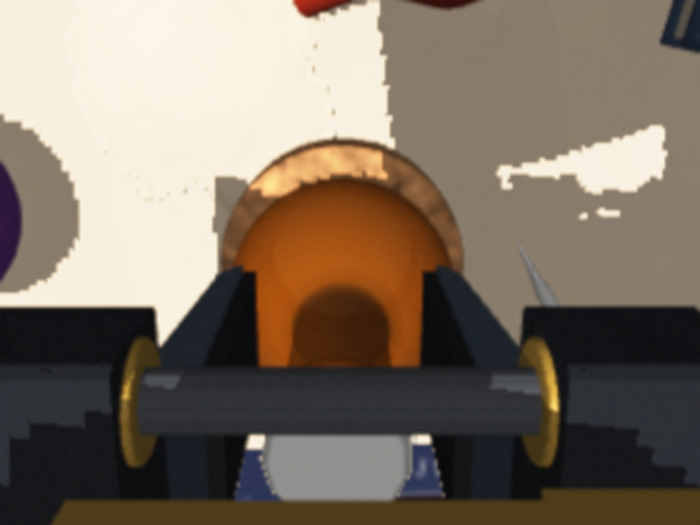

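Wrist crop: the neck (about x=341) sits midway between the jaws (about x=340), and the stopper is above it. Gripping again.

>>> servo_tool(
  motion=[0.8, 0.4, 0, 0, 0, 0, 45, 0, 0, 0, 0, 0, 0, 30, 0, 0, 0, 0, 0, 0, 20, 0, 0, 0, 0, 0, 0, 0, 0, 0, 0, 0, 0, 0, 0, 0, 0, 0, 0, 0, 0, 0, 0, 0, 0, 0, 0, 0, 0],
  newtons=20,
)

```text
time_s: 5.03
ee_pos: [437.7, 201.4, 102.5]
ee_rot: [180.0, -0.0, 95.3]
force: [0.3, -0.1, 0.0]
gripper_width: 26.7
```

>>> servo_tool(
  motion=[0, 0, 3, 0, 0, 0, 0, 0, 0, 5, 0, 0, 0, 0, 0, 0, 10, 0, 0, 0, 0, 0, 0, 15, 0, 0, 0, 0, 0, 0, 20, 0, 0, 0, 0, 0, 0, 20, 0, 0, 0, 0, 0, 0, 20, 0, 0, 0, 0, 0, 0, 10, 0, 0, 0, 0, 0, 0, 0, 0, 0, 0, 0, 0, 0, 0, 0, 0, 0, 0],
  newtons=30,
)

```text
time_s: 5.87
ee_pos: [437.6, 201.3, 205.4]
ee_rot: [180.0, -0.0, 95.3]
force: [0.4, -0.2, -2.1]
gripper_width: 27.4
```

```bash
python3 - <<'E'
from h import *
from scipy.optimize import least_squares
st,f,W=wrist("w4.png",(120,100,400,310),2.5); print(st["ee_pos"],st["ee_rot"],st["force"],st["gripper_width"])
C=cloud(f,W); e=st["ee_pos"]
m=(np.hypot(C[...,0]-e[0],C[...,1]-e[1])<45)&(C[...,2]<e[2]-30)&(C[...,2]>e[2]-80)
b=C[m]
r=least_squares(lambda p:np.linalg.norm(b-p,axis=1)-34,e-[0,0,57],loss="soft_l1"); print(r.x,r.x-e,len(b))
s=grab_frame("scene");save(s,"s4.png",(180,180,330,320),5)
C=cloud(s); im=s["image"].astype(int)
b=C[(np.hypot(C[...,0]-e[0],C[...,1]-e[1])<45)&(C[...,2]<e[2]-30)&(C[...,2]>e[2]-80)]
r=least_squares(lambda p:np.linalg.norm(b-p,axis=1)-34,e-[0,0,57],loss="soft_l1"); print(r.x,r.x-e,len(b))
E
```

```text
[437.56855543 201.33132472 205.422587  ] [ 1.79981886e+02 -1.24572568e-02  9.52822791e+01] [ 0.40284403 -0.23429972 -2.1185067 ] 27.36963506956279
[438.45093831 201.74989058 147.70138254] [  0.88238289   0.41856585 -57.72120446] 2428
[436.67183776 201.20148453 146.45932596] [ -0.89671766  -0.12984019 -58.96326104] 503
```

View pics/w4.png

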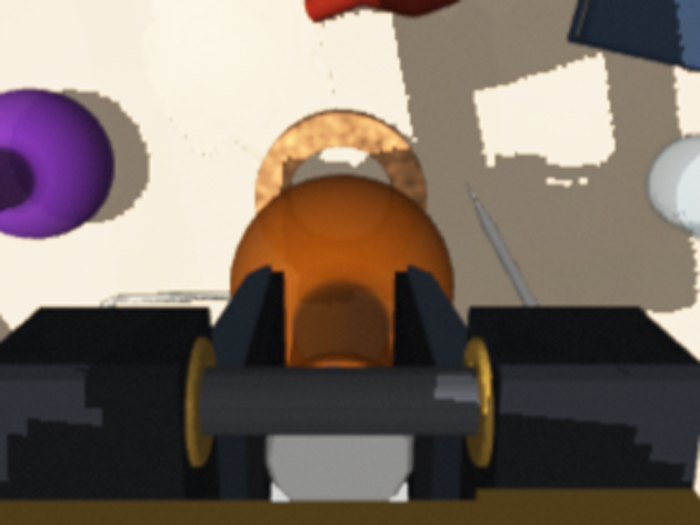

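View pics/s4.png

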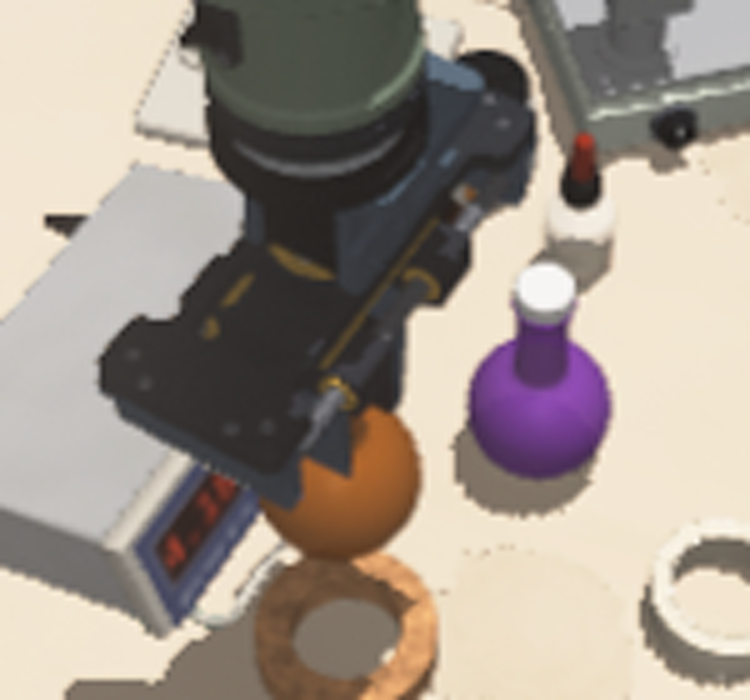

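```bash
python3 - <<'E'
from h import *
t=np.load("top0.npy",allow_pickle=True).item(); s=np.load("scene0.npy",allow_pickle=True).item()
P=np.concatenate([cloud(t).reshape(-1,3),cloud(s).reshape(-1,3)])
for y in range(-220,220,40):
    x=530-92.3*(y+224.5)/426
    for w in (60,120):
        m=(abs(P[:,0]-x)<w)&(abs(P[:,1]-y)<w)&(P[:,0]>380); i=np.nanargmax(np.where(m,P[:,2],-1)); print(y,round(x),w,P[i].round(),end="  ")
    print()
E
```

```text
-220 529 60 [ 586. -279.  186.]  -220 529 120 [ 623. -246.  304.]  
-180 520 60 [ 517. -164.  125.]  -180 520 120 [ 623. -246.  304.]  
-140 512 60 [ 517. -164.  125.]  -140 512 120 [ 623. -246.  304.]  
-100 503 60 [ 508. -147.  124.]  -100 503 120 [622. -64. 212.]  
-60 494 60 [ 503. -118.  123.]  -60 494 120 [614. -57. 192.]  
-20 486 60 [532.  10. 102.]  -20 486 120 [428.  53. 134.]  
20 477 60 [428.  53. 134.]  20 477 120 [428.  53. 134.]  
60 468 60 [428.  53. 134.]  60 468 120 [428.  53. 134.]  
100 460 60 [428.  53. 134.]  100 460 120 [445. 210. 145.]  
140 451 60 [437. 191. 145.]  140 451 120 [445. 210. 145.]  
180 442 60 [445. 210. 145.]  180 442 120 [445. 210. 145.]
```

The flask hangs upright between the jaws and its ring is empty. I'll carry it to the right of the seat first, so the wrist camera can see the seat past the flask.

>>> servo_tool(
  motion=[1, -10, 15, 0, 0, -0.04, 0, 2, -20, 20, 0, 0, -0.04, 0, 2, -30, 20, 0, 0, -0.05, 0, 3, -34, 5, 0, 0, -0.05, 0, 3, -34, 0, 0, 0, -0.05, 0, 3, -34, 0, 0, 0, -0.05, 0, 3, -34, 0, 0, 0, -0.05, 0, 3, -34, 0, 0, 0, -0.05, 0, 3, -34, 0, 0, 0, -0.05, 0, 3, -34, 0, 0, 0, -0.05, 0],
)

```text
time_s: 6.8
ee_pos: [462.9, -98.1, 264.0]
ee_rot: [-179.8, 0.0, 67.6]
force: [0.1, 0.2, -1.1]
gripper_width: 27.1
```

>>> servo_tool(
  motion=[3, -34, 0, 0, 0, -0.05, 0, 3, -34, 0, 0, 0, -0.05, 0, 3, -34, 0, 0, 0, -0.05, 0, 3, -34, 0, 0, 0, -0.05, 0, 1, -30, 0, 0, 0, -0.05, 0, 0, -20, 0, 0, 0, -0.04, 0, 0, -8, 0, 0, 0, 0, 0, 0, 0, 0, 0, 0, 0, 0, 0, 0, 0, 0, 0, 0, 0, 0, 0, 0, 0, 0, 0, 0],
)

```text
time_s: 7.63
ee_pos: [476.5, -289.2, 265.0]
ee_rot: [-179.9, -0.0, 51.3]
force: [0.3, 0.9, -2.1]
gripper_width: 27.0
```

```bash
python3 - <<'E'
from h import *
st,f,W=wrist("w5.png"); print(st["ee_pos"],st["ee_rot"],st["force"],st["gripper_width"],st["time_s"])
np.save("w5.npy",{**f,"W":W},allow_pickle=True)
E
```

```text
[ 476.54669922 -289.15508615  265.03457061] [-1.79908579e+02 -3.50723806e-02  5.12561785e+01] [ 0.25103689  0.865662   -2.12984835] 27.02965487689446 7.6333
```

View pics/w5.png

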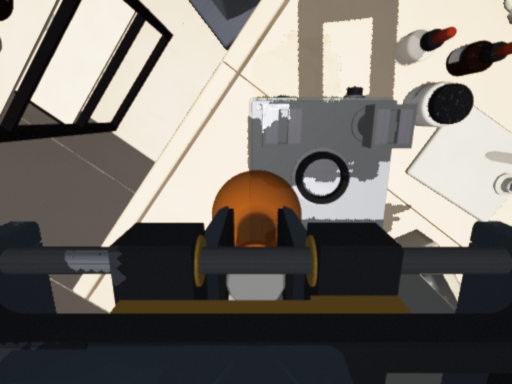

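The wrist view shows the seat ring at about (322,177) and the case edges parallel to the image rows, so the tool yaw matches the shaker. I'll fit the ring next.

```bash
python3 - <<'E'
from h import *
from scipy.optimize import least_squares
f=np.load("w5.npy",allow_pickle=True).item(); W=f["W"]
save(f,"w5c.png",(240,85,420,230),4)
C=cloud(f,W); im=f["image"].astype(int)
u,v=np.meshgrid(np.arange(512),np.arange(384))
m=(np.hypot(u-322,v-177)<34)&(im.max(-1)<75)&(np.hypot(u-322,v-177)>15)
d=C[m]; print(len(d),np.nanmedian(d[:,2]))
# ray-plane intersect at z=66 rim
def ray(u,v,z):
    p=np.array([(u-f["cx"])/f["fx"],-(v-f["cy"])/f["fy"],-1.]); dw=W[:3,:3]@p; o=W[:3,3]; return o+dw*(z-o[2])/dw[2]
q=np.array([ray(a,b,66.3) for a,b in zip(u[m],v[m])])
r=least_squares(lambda p:np.maximum(0,abs(np.hypot(q[:,0]-p[0],q[:,1]-p[1])-29)-4),[530,-224],loss="soft_l1");print("seat",r.x,r.cost)
r=least_squares(lambda p:np.hypot(q[:,0]-p[0],q[:,1]-p[1])-29,[530,-224],loss="soft_l1");print("seat2",r.x)
g=d[(d[:,2]>62)&(d[:,2]<70)]
r=least_squares(lambda p:np.hypot(g[:,0]-p[0],g[:,1]-p[1])-29,[530,-224],loss="soft_l1");print("seat3",r.x,len(g),np.median(g[:,2]))
pt=C[(abs(C[...,2]-117)<6)&(np.hypot(C[...,0]-479,C[...,1]+185)<95)]
print(cv2.minAreaRect(pt[:,:2].astype(np.float32)),np.median(pt[:,2]))
pl=C[(abs(C[...,2]-50)<5)&(np.hypot(C[...,0]-530,C[...,1]+225)<150)];print("plate",np.median(pl[:,2]))
E
```

```text
1100 65.70784674112065
seat [ 529.37020953 -226.95652403] 85.99000797473808
seat2 [ 529.38108969 -226.74163856]
seat3 [ 530.44698183 -226.26881419] 922 65.89620878702993
((481.06597900390625, -185.44102478027344), (154.27304077148438, 43.21531677246094), 51.11924743652344) 117.05445734862718
plate 50.28853387474538
```

View pics/w5c.png

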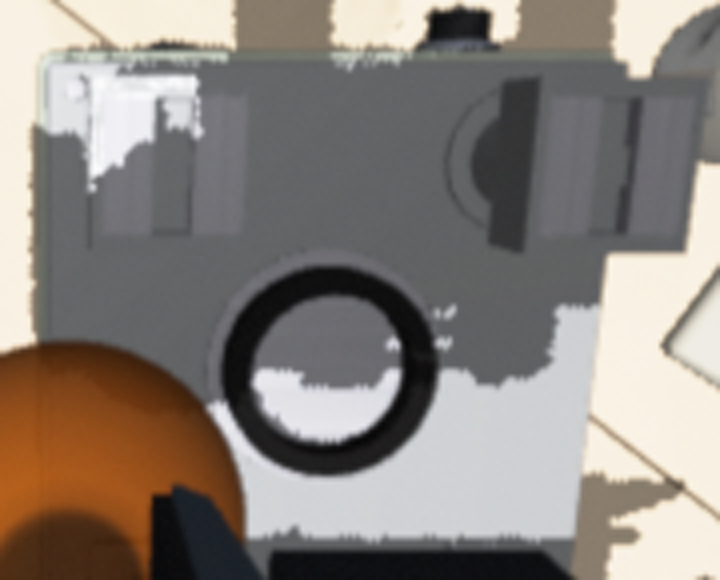

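>>> servo_tool(
  motion=[6, 8, 0, 0, 0, 0, 0, 12, 14, 0, 0, 0, 0, 0, 14, 16, 0, 0, 0, 0, 0, 12, 14, 0, 0, 0, 0, 0, 7, 9, 0, 0, 0, 0, 0, 2.6, 3, 0, 0, 0, 0, 0, 0, 0, -10, 0, 0, 0, 0, 0, 0, -15, 0, 0, 0, 0, 0, 0, 0, 0, 0, 0, 0, 0, 0, 0, 0, 0, 0, 0],
)

```text
time_s: 8.52
ee_pos: [529.2, -226.8, 239.4]
ee_rot: [-179.8, 0.1, 51.1]
force: [-0.7, -0.3, -0.4]
gripper_width: 26.8
```

>>> servo_tool(
  motion=[0, 0, -20, 0, 0, 0, 0, 0, 0, -20, 0, 0, 0, 0, 0, 0, -15, 0, 0, 0, 0, 0, 0, -12, 0, 0, 0, 0, 0, 0, -8, 0, 0, 0, 0, 0, 0, -5, 0, 0, 0, 0, 0, 0, 0, 0, 0, 0, 0, 0, 0, 0, 0, 0, 0, 0, 0, 0, 0, 0, 0, 0, 0],
)

```text
time_s: 9.27
ee_pos: [530.8, -227.0, 161.5]
ee_rot: [179.9, -0.0, 51.2]
force: [-0.9, -0.3, -1.8]
gripper_width: 27.0
```

```bash
python3 - <<'E'
from h import *
from scipy.optimize import least_squares
s=grab_frame("scene");save(s,"s6.png",(255,55,385,225),4)
t=grab_frame("top");save(t,"t6.png",(260,130,390,250),6)
st=sensors.state();print(st["ee_pos"],st["ee_rot"],st["force"],st["gripper_width"],st["time_s"])
C=cloud(s); e=st["ee_pos"]
b=C[(np.hypot(C[...,0]-e[0],C[...,1]-e[1])<38)&(C[...,2]<e[2]-30)&(C[...,2]>e[2]-75)]
r=least_squares(lambda p:np.linalg.norm(b-p,axis=1)-34,e-[0,0,57],loss="soft_l1"); print(r.x,r.x-e,len(b))
E
```

```text
[ 530.77325482 -226.88726154  161.38085498] [ 1.79901114e+02 -3.06854098e-02  5.11604689e+01] [ 0.21953648 -1.1177965  -1.3362449 ] 26.885196392820255 9.3667
[ 530.27720549 -227.90272652  102.96209967] [ -0.49604933  -1.01546497 -58.41875531] 395
```

View pics/s6.png

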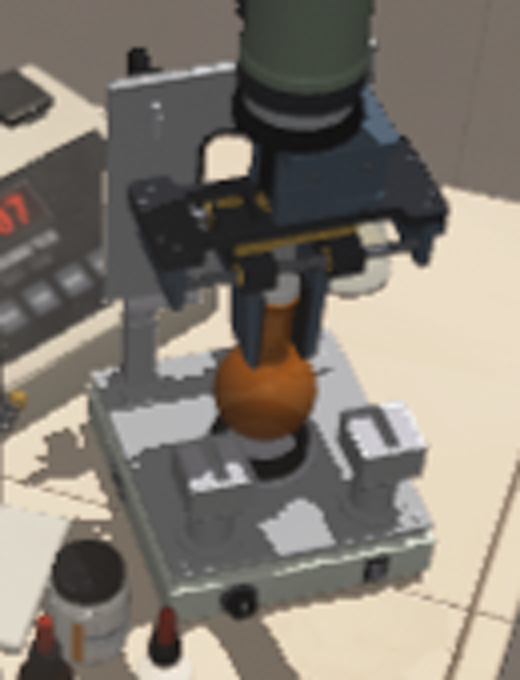

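```bash
python3 - <<'E'
from h import *
from scipy.optimize import least_squares
for n in("top","scene"):
    f=np.load(n+"0.npy",allow_pickle=True).item(); C=cloud(f); im=f["image"].astype(int)
    print(n,proj(f,f["extrinsics"],[530.2,-225.2,66]))
    d=C[(im.max(-1)<70)&(C[...,2]>62)&(C[...,2]<71)&(np.hypot(C[...,0]-530,C[...,1]+225)<42)]
    for R in (29,):
        r=least_squares(lambda p:np.hypot(d[:,0]-p[0],d[:,1]-p[1])-29,[530,-225],loss="soft_l1");print(r.x,len(d),r.cost)
    q=cv2.minEnclosingCircle(d[:,:2].astype(np.float32)); print(q)
    r=least_squares(lambda p:np.maximum(0,abs(np.hypot(d[:,0]-p[0],d[:,1]-p[1])-29)-4),[530,-225]);print(r.x,r.cost)
    pt=C[(abs(C[...,2]-117)<4)&(np.hypot(C[...,0]-479,C[...,1]+185)<92)]
    print(cv2.minAreaRect(pt[:,:2].astype(np.float32)),np.median(pt[:,2]))
    # overlay
    img=f["image"][:,:,::-1].copy(); K=4
    big=cv2.resize(img,None,fx=K,fy=K,interpolation=cv2.INTER_CUBIC)
    for p0,col in (((530.2,-225.2),(0,255,0)),((530.5,-227.),(0,0,255))):
        for R,z in((33,66),(25,66)):
            pts=[]
            for a in np.linspace(0,2*np.pi,60):
                x,y=proj(f,f["extrinsics"],[p0[0]+R*np.cos(a),p0[1]+R*np.sin(a),z]); pts.append([(x+.5)*K,(y+.5)*K])
            cv2.polylines(big,[np.array(pts).astype(int)],True,col,1)
    u,v=proj(f,f["extrinsics"],[530,-225,66]); u=int(u*K);v=int(v*K); cv2.imwrite(f"pics/ov_{n}.png",cv2.resize(big[v-100:v+100,u-120:u+120],None,fx=3,fy=3))
E
```

```text
top (np.float64(320.00579688618126), np.float64(197.8894907961334))
[ 530.42274084 -225.32717538] 138 182.47623719638653
((530.0310668945312, -224.70477294921875), 33.009986877441406)
[ 529.94994744 -224.93335489] 0.0797191923196403
((479.19683837890625, -184.7894744873047), (154.01437377929688, 44.019710540771484), 51.25728988647461) 117.30057365513926
scene (np.float64(319.4214373758004), np.float64(162.73940663328247))
[ 529.12605776 -224.41646179] 111 145.20468604485458
((529.4465942382812, -224.3666229248047), 34.034637451171875)
[ 528.8444646  -224.61283401] 2.928992495328501
((479.3346862792969, -185.7298583984375), (154.85560607910156, 49.068443298339844), 51.738956451416016) 116.52667410357526
```

View pics/ov_top.png

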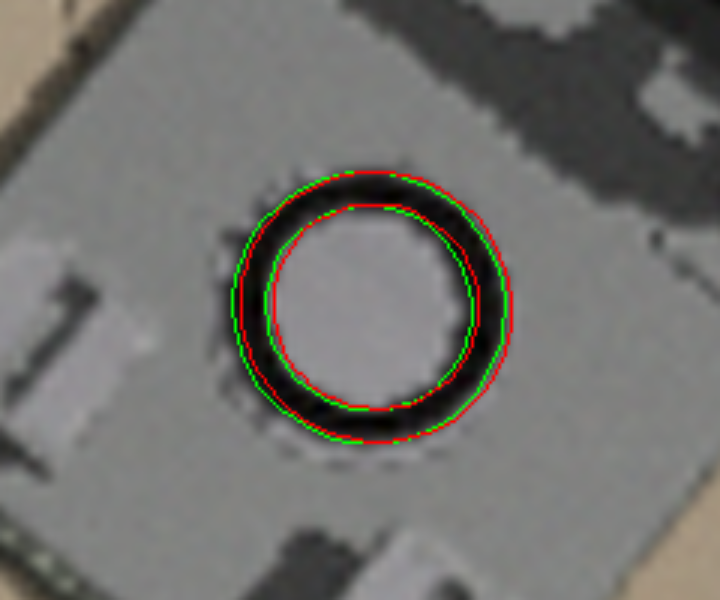

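View pics/ov_scene.png

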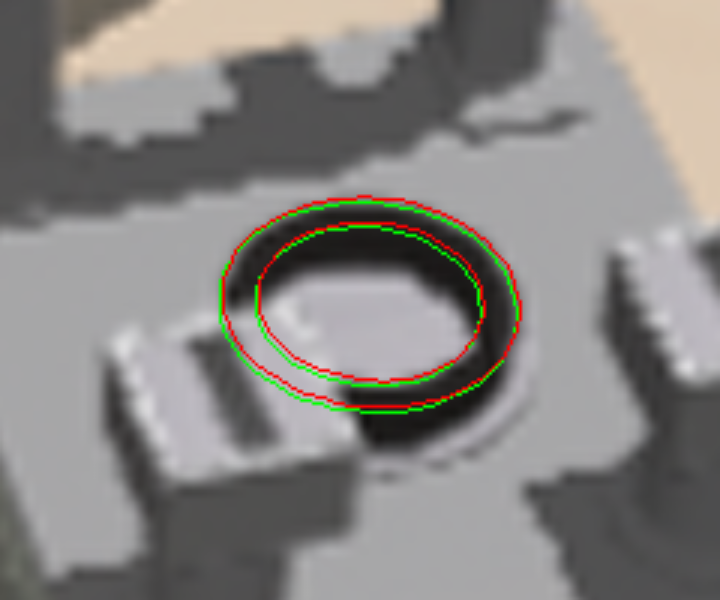

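The overlays put the seat at about (530, -225.2) in the top and scene views. I'll correct by (-0.9, +1.6) and lower the flask.

>>> servo_tool(
  motion=[-0.5, 0.8, 0, 0, 0, 0, 0, -0.4, 0.8, -2, 0, 0, 0, 0, 0, 0, -4, 0, 0, 0, 0, 0, 0, -3, 0, 0, 0, 0, 0, 0, -2, 0, 0, 0, 0, 0, 0, 0, 0, 0, 0, 0, 0, 0, 0, 0, 0, 0, 0],
)

```text
time_s: 9.95
ee_pos: [529.3, -225.0, 149.2]
ee_rot: [-180.0, 0.0, 51.2]
force: [-0.2, -0.0, -1.7]
gripper_width: 26.7
```

>>> servo_tool(
  motion=[0, 0, -1, 0, 0, 0, 0, 0, 0, -1, 0, 0, 0, 0, 0, 0, 0, 0, 0, 0, 0],
)

```text
time_s: 10.2
ee_pos: [529.5, -225.1, 147.4]
ee_rot: [180.0, -0.0, 51.2]
force: [0.0, -0.2, -1.3]
gripper_width: 26.6
```

>>> servo_tool(
  motion=[0.3, 0, -0.7, 0, 0, 0, 0, 0, 0, -0.5, 0, 0, 0, 0, 0, 0, 0, 0, 0, 0, 0],
)

```text
time_s: 10.45
ee_pos: [530.1, -225.3, 146.8]
ee_rot: [179.9, -0.0, 51.2]
force: [-0.5, -1.7, 0.7]
gripper_width: 26.8
```

>>> servo_tool(
  motion=[-0.2, -0.7, 0, 0, 0, 0, 0, 0, 0, 0, 0, 0, 0, 0, 0, 0, 0, 0, 0, 0, 0],
)

```text
time_s: 10.7
ee_pos: [529.8, -225.8, 146.6]
ee_rot: [180.0, -0.0, 51.2]
force: [1.1, 0.7, 3.3]
gripper_width: 26.7
```

>>> servo_tool(
  motion=[0, 0, 0, 0, 0, 0, 33, 0, 0, 0, 0, 0, 0, 36, 0, 0, 0, 0, 0, 0, 45, 0, 0, 0, 0, 0, 0, 55, 0, 0, 0, 0, 0, 0, 55],
)

```text
time_s: 11.12
ee_pos: [529.3, -225.6, 146.1]
ee_rot: [-180.0, 0.0, 51.2]
force: [-0.2, 0.2, -0.2]
gripper_width: 49.0
```

```bash
python3 - <<'E'
from h import *
st,f,W=wrist("w7.png",(120,60,400,310),2.5); print(st["ee_pos"],st["ee_rot"],st["force"],st["gripper_width"],st["time_s"])
s=grab_frame("scene");save(s,"s7.png",(255,55,385,225),4)
E
```

```text
[ 529.33320694 -225.64973655  146.05471603] [-1.79968557e+02  4.35970406e-03  5.11653916e+01] [-0.17142791  0.19487077 -0.18037784] 48.97551667954928 11.1167
```

View pics/w7.png

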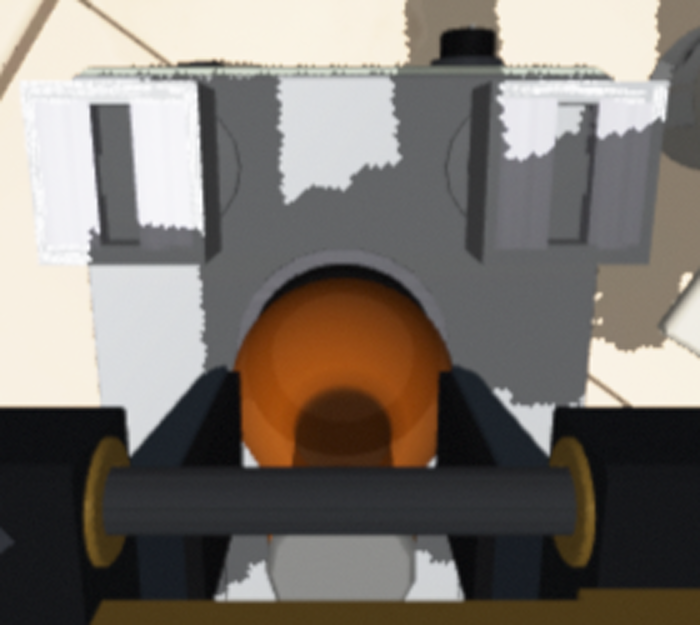

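View pics/s7.png

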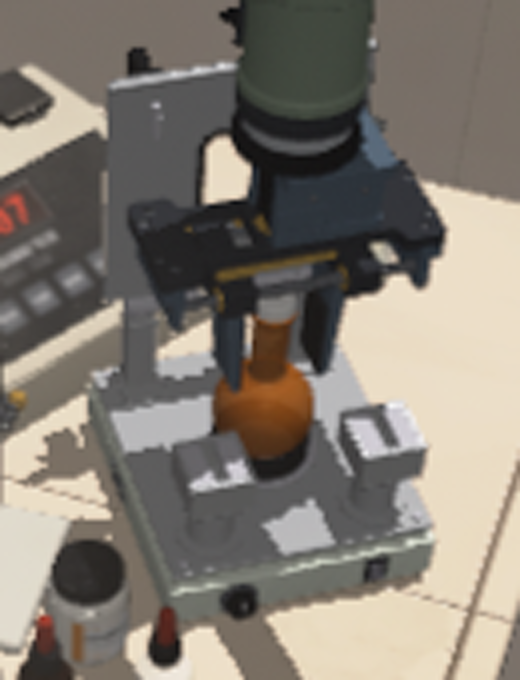

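The flask sits in the seat ring (bulb at about (344,380) in the crop) and stands upright, with the stopper at 341, the neck at 343 and the jaws open and clear. Next I'll go up and over the panel.

>>> servo_tool(
  motion=[0, 0, 5, 0, 0, 0, 55, 0, 0, 10, 0, 0, 0, 55, 0, 0, 20, 0, 0, 0, 55, 0, 0, 30, 0, 0, 0, 55, 0, 0, 35, 0, 0, 0, 40, 0, 0, 35, 0, 0, 0, 20, 0, 0, 35, 0, 0, 0, 0, 0, 0, 25, 0, 0, 0, 0, 0, 0, 7, 0, 0, 0, 0, 0, 0, 0, 0, 0, 0, 0],
)

```text
time_s: 12.05
ee_pos: [530.2, -226.0, 351.4]
ee_rot: [179.7, -0.1, 51.2]
force: [0.3, 0.2, -0.3]
gripper_width: 13.1
```

```bash
python3 - <<'E'
from h import *
from scipy.optimize import least_squares
st,f,W=wrist("w8.png"); print(st["ee_pos"],st["ee_rot"],st["force"],st["gripper_width"],st["time_s"])
P=np.concatenate([cloud(np.load(n+"0.npy",allow_pickle=True).item()).reshape(-1,3) for n in("top","scene")])
d=P-[530,-225.3,0]; a=np.radians(-38.8); u=d[:,0]*np.cos(a)+d[:,1]*np.sin(a); v=-d[:,0]*np.sin(a)+d[:,1]*np.cos(a)
for x in range(60,240,20):
    print(x,[ (int(np.nanmax(P[m,2])) if (m:=(abs(u-x)<10)&(abs(v-y)<15)).any() else None) for y in range(-105,106,30)])
C=cloud(f,W)
m=(np.hypot(C[...,0]-530,C[...,1]+225)<40)
b=C[m&(C[...,2]>75)&(C[...,2]<118)]
r=least_squares(lambda p:np.linalg.norm(b-p,axis=1)-34,[530,-225,89],loss="soft_l1"); print("bulb",r.x,len(b))
k=C[m&(C[...,2]>178)&(C[...,2]<190)]; print("stopper",len(k),k.min(0),k.max(0),cv2.minEnclosingCircle(k[:,:2].astype(np.float32)))
E
```

```text
[ 530.15987999 -225.98430611  351.42755582] [ 1.79663500e+02 -9.37767584e-02  5.11665530e+01] [ 0.31727927  0.23360309 -0.31454949] 13.112223229289077 12.05
60 [40, 58, 58, 57, 57, 59, 58, 40]
80 [40, 304, 304, 303, 304, 304, 303, 38]
100 [46, 299, 301, 301, 299, 302, 300, 67]
120 [10, 294, 298, 5, None, 302, 295, 80]
140 [5, None, None, 10, 53, 69, 79, 86]
160 [10, 3, 2, 69, 74, 77, 88, 91]
180 [8, 3, 23, 76, 84, 88, 94, 102]
200 [19, 5, 9, 89, 92, 97, 104, 111]
220 [27, 6, 6, 91, 97, 105, 114, 116]
bulb [ 531.44683156 -225.97244363   88.61842148] 1041
stopper 454 [ 518.94937222 -241.40238108  178.26411219] [ 546.60787689 -214.32351393  184.78657305] ((532.7630615234375, -227.7413787841797), 14.046249389648438)
```

View pics/w8.png

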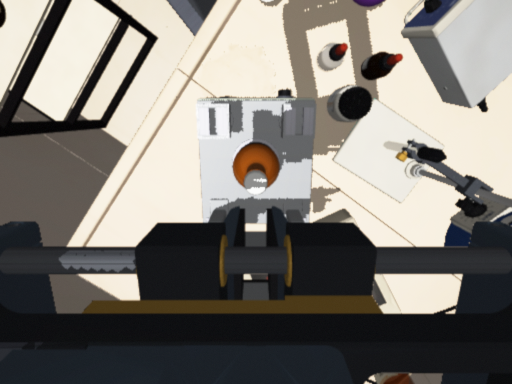

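The flask stands in the seat with the fitted bulb centre at z=88.6 (89 expected), and the gripper is clear above it. Moving on behind the panel.

>>> servo_tool(
  motion=[6, -5, 0, 0, 0, 0, 0, 14, -11, 0, 0, 0, 0, 0, 20, -16, 0, 0, 0, 0, 0, 20, -16, 0, 0, 0, 0, 0, 18, -14, 0, 0, 0, 0, 0, 10, -8, 0, 0, 0, 0, 0, 4, -3.3, 0, 0, 0, 0, 0, 0, 0, 0, 0, 0, 0, 0, 0, 0, 0, 0, 0, 0, 0, 0, 0, 0, 0, 0, 0, 0],
)

```text
time_s: 12.93
ee_pos: [620.9, -298.5, 348.0]
ee_rot: [-179.9, 0.0, 51.2]
force: [0.7, 0.3, -0.1]
gripper_width: 0.3
```

```bash
python3 - <<'E'
from h import *
st=sensors.state(); print(st["ee_pos"],st["ee_rot"],st["qpos"],st["gripper_width"],st["time_s"])
s=grab_frame("scene");save(s,"s9.png",(200,0,400,200),4)
t=grab_frame("top");save(t,"t9.png",(260,60,430,250),4)
E
```

```text
[ 620.88729884 -298.47821858  347.95816837] [-1.79924565e+02  3.66953829e-03  5.11781065e+01] [-2.66370824e+01  2.73036081e+01  5.94502477e+01  1.23556680e-02
  9.33206545e+01 -7.78144788e+01] 0.3262017757073721 12.9333
```

View pics/s9.png

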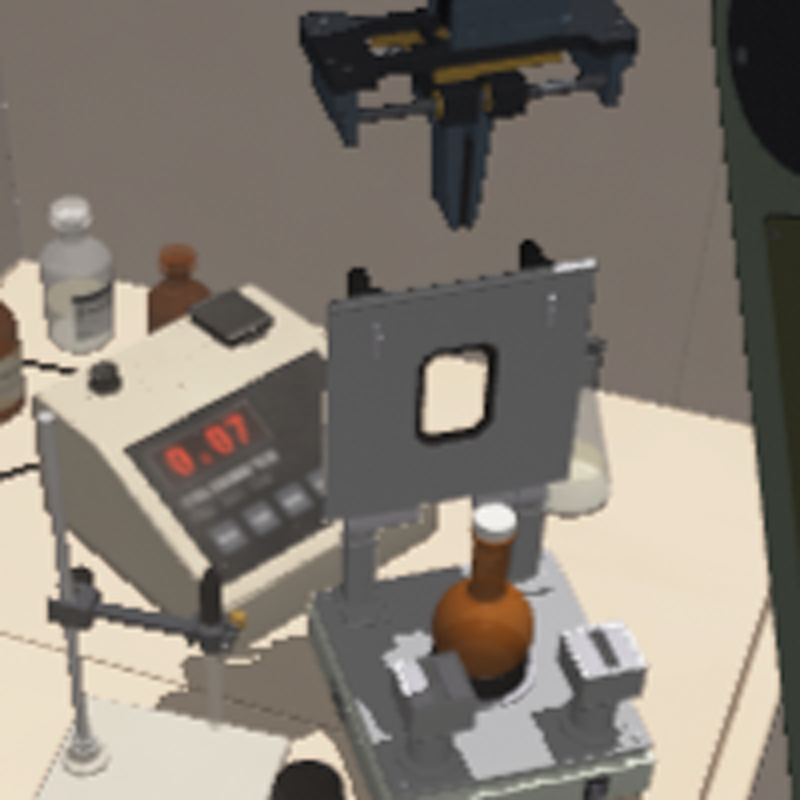

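View pics/t9.png

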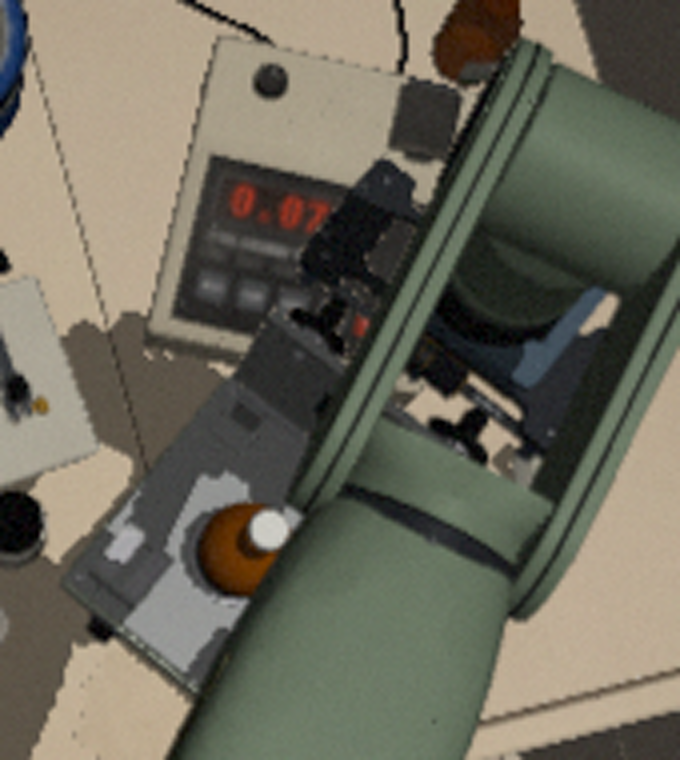

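Both views show the closed fingers above and behind the panel, between the two studs. The flask still stands upright. I'll lower the tips behind the top edge and work out the closing arc.

>>> servo_tool(
  motion=[0, 0, -10, 0, 0, 0, 0, 0, 0, -15, 0, 0, 0, 0, 0, 0, -12, 0, 0, 0, 0, 0, 0, -6.5, 0, 0, 0, 0, 0, 0, 0, 0, 0, 0, 0, 0, 0, 0, 0, 0, 0, 0, 0, 0, 0, 0, 0, 0, 0],
)

```text
time_s: 13.62
ee_pos: [621.7, -299.1, 305.7]
ee_rot: [179.9, -0.0, 51.2]
force: [0.4, -0.5, 0.3]
gripper_width: 0.4
```

```bash
python3 - <<'E'
from h import *
st=sensors.state(); e=st["ee_pos"];print(e,st["force"],st["time_s"])
c,s_=np.cos(np.radians(-38.8)),np.sin(np.radians(-38.8))
d=e[:2]-[530,-225.3]; X,Y=d@[c,s_],d@[-s_,c]; print(X,Y)
prev=np.array([X,e[2]])
for th in list(range(93,-1,-5))+[0]:
    t=np.radians(th); p=np.array([85-165*np.cos(t)+2.5*np.sin(t)+16,120.5+165*np.sin(t)+2.5*np.cos(t)+19])
    D=p-prev; prev=p; print(th,p.round(1),"d",(D[0]*c).round(1),(D[0]*s_).round(1),D[1].round(1))
s=grab_frame("scene");save(s,"s10.png",(230,0,400,200),4)
E
```

```text
[ 621.70696008 -299.05941031  305.68589876] [ 0.44075865 -0.47906904  0.31186461] 13.6167
117.6886432637 -0.01957801523009784
93 [112.1 304.1] d -4.3 3.5 -1.5
88 [ 97.7 304.5] d -11.2 9.0 0.3
83 [ 83.4 303.6] d -11.2 9.0 -0.9
78 [ 69.1 301.4] d -11.1 8.9 -2.2
73 [ 55.1 298. ] d -10.9 8.8 -3.4
68 [ 41.5 293.4] d -10.6 8.5 -4.6
63 [ 28.3 287.7] d -10.3 8.3 -5.8
58 [ 15.7 280.8] d -9.8 7.9 -6.9
53 [  3.7 272.8] d -9.3 7.5 -8.0
48 [ -7.5 263.8] d -8.8 7.0 -9.0
43 [-18.  253.9] d -8.1 6.5 -9.9
38 [-27.5 243.1] d -7.4 6.0 -10.8
33 [-36.  231.5] d -6.7 5.3 -11.6
28 [-43.5 219.2] d -5.8 4.7 -12.3
23 [-49.9 206.3] d -5.0 4.0 -12.9
18 [-55.2 192.9] d -4.1 3.3 -13.4
13 [-59.2 179.1] d -3.2 2.5 -13.8
8 [-62.  164.9] d -2.2 1.8 -14.1
3 [-63.6 150.6] d -1.2 1.0 -14.3
0 [-64. 142.] d -0.3 0.2 -8.6
```

View pics/s10.png

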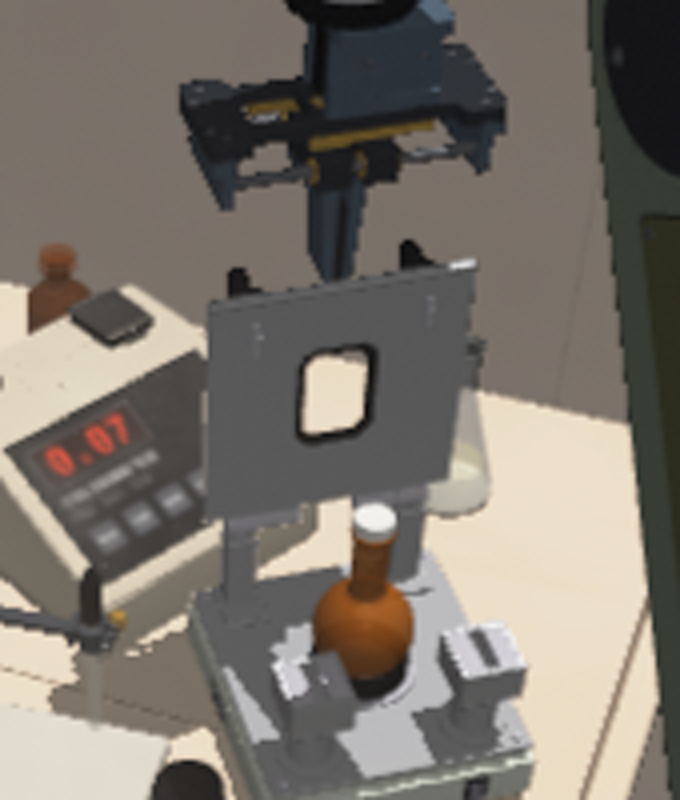

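The tips are now behind the panel's top edge, with the edge at about (340,280). Pushing along the arc.

>>> servo_tool(
  motion=[-4.3, 3.5, -1.5, 0, 0, 0, 0, -5.6, 4.5, 0.2, 0, 0, 0, 0, -5.6, 4.5, 0.1, 0, 0, 0, 0, -5.6, 4.5, -0.4, 0, 0, 0, 0, -5.6, 4.5, -0.5, 0, 0, 0, 0, -11.1, 8.9, -2.2, 0, 0, 0, 0, -10.9, 8.8, -3.4, 0, 0, 0, 0],
)

```text
time_s: 14.25
ee_pos: [572.4, -259.5, 297.4]
ee_rot: [179.9, -0.0, 51.2]
force: [1.6, -0.2, -0.4]
gripper_width: 0.4
```

>>> servo_tool(
  motion=[-10.6, 8.5, -4.6, 0, 0, 0, 0, -10.3, 8.3, -5.8, 0, 0, 0, 0, -9.8, 7.9, -6.9, 0, 0, 0, 0, -9.3, 7.5, -8, 0, 0, 0, 0, 0, 0, 0, 0, 0, 0, 0],
)

```text
time_s: 14.67
ee_pos: [529.8, -225.5, 271.0]
ee_rot: [-179.7, 0.0, 51.2]
force: [-0.5, -0.5, -0.5]
gripper_width: 0.5
```

```bash
python3 - <<'E'
from h import *
st=sensors.state(); e=st["ee_pos"];print(e,st["force"],st["time_s"])
s=grab_frame("scene");save(s,"s11.png",(230,30,400,230),4)
E
```

```text
[ 529.7991824  -225.53832602  271.03276443] [-0.48439756 -0.54209425 -0.52633312] 14.6667
```

View pics/s11.png

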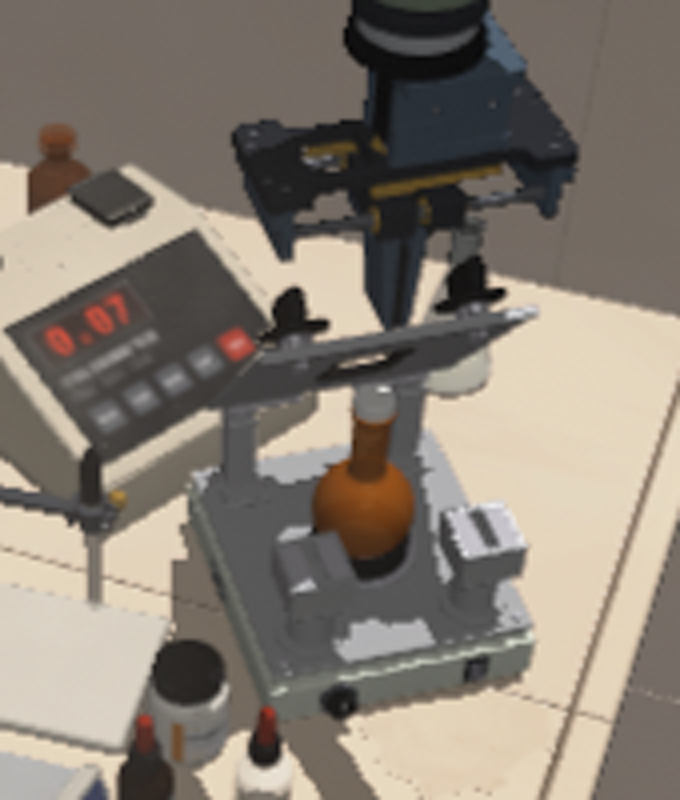

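The panel is following at about 50°, and the opening is coming down clear around the stopper. Continuing.

>>> servo_tool(
  motion=[-8.8, 7, -9, 0, 0, 0, 0, -8.1, 6.5, -9.9, 0, 0, 0, 0, -7.4, 6, -10.8, 0, 0, 0, 0, -6.7, 5.3, -11.6, 0, 0, 0, 0, -5.8, 4.7, -12.3, 0, 0, 0, 0, -5, 4, -12.9, 0, 0, 0, 0, 0, 0, 0, 0, 0, 0, 0],
)

```text
time_s: 15.3
ee_pos: [489.2, -193.2, 203.7]
ee_rot: [-179.7, 0.1, 51.2]
force: [0.0, 0.7, -0.7]
gripper_width: 0.5
```

```bash
python3 - <<'E'
from h import *
st=sensors.state(); e=st["ee_pos"];print(e,st["force"],st["time_s"])
s=grab_frame("scene");save(s,"s12.png",(230,30,400,230),4)
E
```

```text
[ 489.24916163 -193.1661205   203.69404263] [ 0.00795778  0.71683375 -0.6645931 ] 15.3
```

View pics/s12.png

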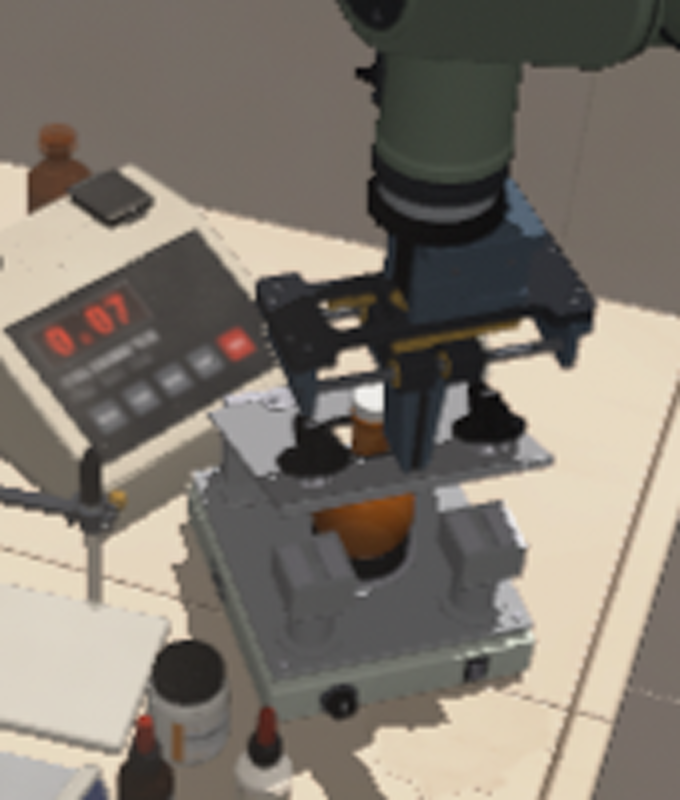

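Panel at about 20°, with the neck passing through the opening. Continuing more gently.

>>> servo_tool(
  motion=[-4.1, 3.3, -13.4, 0, 0, 0, 0, -3.2, 2.5, -13.8, 0, 0, 0, 0, -2.2, 1.8, -14.1, 0, 0, 0, 0, -0.7, 0.5, -7, 0, 0, 0, 0, -0.5, 0.5, -5, 0, 0, 0, 0, 0, 0, 0, 0, 0, 0, 0],
)

```text
time_s: 15.85
ee_pos: [480.5, -185.7, 151.8]
ee_rot: [-180.0, 0.0, 51.2]
force: [0.2, 0.6, -0.0]
gripper_width: 0.4
```

>>> servo_tool(
  motion=[0, 0, -4, 0, 0, 0, 0, 0, 0, -3, 0, 0, 0, 0, 0, 0, -3, 0, 0, 0, 0, 0, 0, 0, 0, 0, 0, 0],
)

```text
time_s: 16.18
ee_pos: [480.8, -185.7, 142.3]
ee_rot: [179.9, -0.0, 51.2]
force: [-0.4, -1.0, 0.7]
gripper_width: 0.4
```

>>> servo_tool(
  motion=[0, 0, -1, 0, 0, 0, 0, 0, 0, -1, 0, 0, 0, 0, 0, 0, 0, 0, 0, 0, 0],
)

```text
time_s: 16.43
ee_pos: [480.8, -185.7, 142.1]
ee_rot: [179.9, -0.0, 51.2]
force: [-3.4, 0.4, 13.6]
gripper_width: 0.2
```

>>> servo_tool(
  motion=[0, 0, -1, 0, 0, 0, 0, 0, 0, 0, 0, 0, 0, 0, 0, 0, 0, 0, 0, 0, 0],
)

```text
time_s: 16.68
ee_pos: [480.8, -185.7, 142.1]
ee_rot: [179.9, -0.0, 51.2]
force: [-4.3, 1.8, 18.7]
gripper_width: 0.5
```

It hit a firm stop at 142.1 (tip at 123.1) with 19 N, so the panel is shut. I'll lift off and look at the studs.

>>> servo_tool(
  motion=[0, 0, 5, 0, 0, 0, 0, 0, 0, 20, 0, 0, 0, 0, 0, 0, 30, 0, 0, 0, 0, 0, 0, 30, 0, 0, 0, 0, 0, 0, 25, 0, 0, 0, 0, 0, 0, 10, 0, 0, 0, 0, 0, 0, 0, 0, 0, 0, 0, 0, 0, 0, 0, 0, 0, 0, 0, 0, 0, 0, 0, 0, 0],
)

```text
time_s: 17.43
ee_pos: [479.4, -185.1, 257.0]
ee_rot: [-179.8, 0.1, 51.2]
force: [-0.8, 0.5, -0.6]
gripper_width: 0.5
```

```bash
python3 - <<'E'
from h import *
st,f,W=wrist("w13.png"); print(st["ee_pos"],st["ee_rot"],st["force"],st["time_s"])
np.save("w13.npy",{**f,"W":W},allow_pickle=True)
save(f,"w13c.png",(150,90,360,230),3.5)
for n in("scene","top"):
    g=grab_frame(n); np.save(n+"13.npy",g,allow_pickle=True)
    save(g,n+"13.png",(260,130,390,250) if n=="top" else (255,80,385,225),5)
C=cloud(f,W)
c,s_=np.cos(np.radians(-38.8)),np.sin(np.radians(-38.8))
d=C[...,:2]-[530,-225.3]; X=d@[c,s_];Y=d@[-s_,c]
m=(X>-92)&(X<-20)&(abs(Y)<28)&(C[...,2]>100); print("panel z front",np.median(C[m][:,2]),m.sum())
for sy in (1,-1):
    m=(abs(X+65)<35)&(abs(Y-56*sy)<30)&(C[...,2]>110)
    z=C[m][:,2]; print(sy,np.histogram(z,bins=np.arange(112,170,4)))
E
```

```text
[ 479.3540104  -185.13827852  256.97029758] [-1.79793058e+02  5.61910481e-02  5.11628018e+01] [-0.75782105  0.48119587 -0.58306971] 17.4333
panel z front 355.4553384029745 28363
1 (array([   0,   30, 1400,  234,    0,    0,  848,  107,   49,   54,   70,
        578,   96,    0]), array([112, 116, 120, 124, 128, 132, 136, 140, 144, 148, 152, 156, 160,
       164, 168]))
-1 (array([   0,   49, 1371,  235,    0,    0,  836,  139,   37,   45,   70,
        554,  121,    0]), array([112, 116, 120, 124, 128, 132, 136, 140, 144, 148, 152, 156, 160,
       164, 168]))
```

View pics/w13c.png

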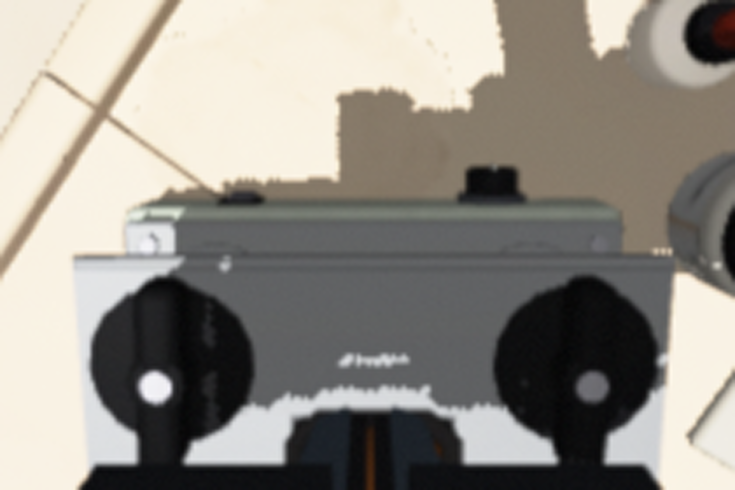

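View pics/scene13.png

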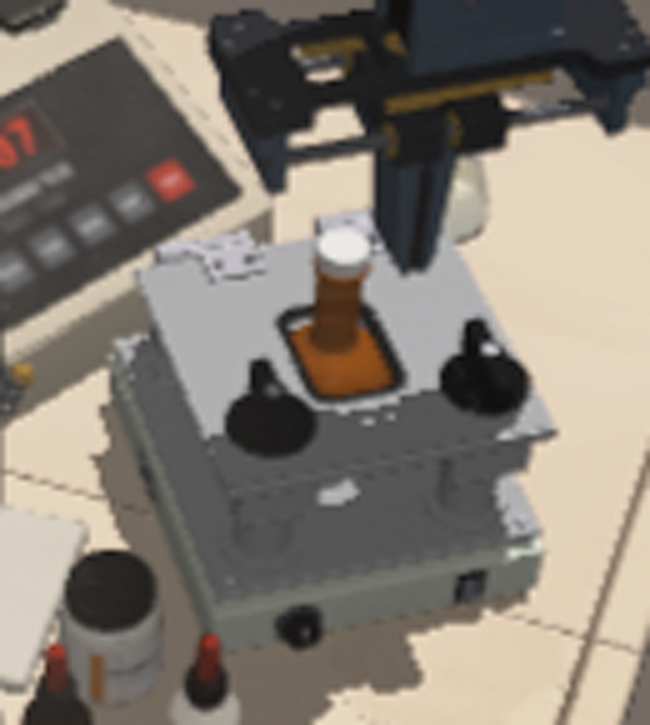

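The panel lies level with the neck through its opening. The wings run front to back, and their caps show at (155,385) and (592,385) in the crop. I'll fit the stud positions and angles.

```bash
python3 - <<'E'
from h import *
from scipy.optimize import least_squares
c,s_=np.cos(np.radians(-38.8)),np.sin(np.radians(-38.8)); R=np.array([[c,s_],[-s_,c]])
for n in("w13","scene13","top13"):
    f=np.load(n+".npy",allow_pickle=True).item(); C=cloud(f,f.get("W",f.get("extrinsics"))); im=f["image"].astype(int)
    d=C[...,:2]-[530,-225.3]; S=d@R.T; X=S[...,0];Y=S[...,1]
    for sy in (1,-1):
        a=(np.hypot(X+65,Y-56*sy)<32)
        fl=a&(C[...,2]>134)&(C[...,2]<142); q=S[fl]
        w=a&(C[...,2]>154)&(C[...,2]<163); p=S[w]
        print(n,sy,"flange z",np.median(C[fl][:,2]).round(1),"encl",[np.round(k,1) for k in cv2.minEnclosingCircle(q.astype(np.float32))],len(q))
        if len(p)>8:
            vx=cv2.fitLine(p.astype(np.float32),cv2.DIST_HUBER,0,.01,.01).ravel(); print("   wing z",np.median(C[w][:,2]).round(1),"rect",[np.round(k,1) for k in cv2.minAreaRect(p.astype(np.float32))],"line ang",np.degrees(np.arctan2(vx[1],vx[0])).round(1),vx[2:].round(1),len(p))
    m=(X>-90)&(X<-48)&(abs(Y)<25)&(C[...,2]>100)&(C[...,2]<140); print("panel front z",np.median(C[m][:,2]),m.sum())
    m=(X>50)&(X<75)&(abs(Y)<70)&(C[...,2]>100)&(C[...,2]<140); print("panel back z",np.median(C[m][:,2]) if m.any() else 0,m.sum())
E
```

```text
w13 1 flange z 139.1 encl [array([-63.4,  56.1]), np.float64(23.0)] 939
   wing z 159.0 rect [array([-65.6,  56. ]), array([47.5, 15.8]), np.float64(4.1)] line ang -2.1 [-66.6  55.3] 721
w13 -1 flange z 139.2 encl [array([-63.4, -55.6]), np.float64(22.9)] 948
   wing z 159.1 rect [array([-65.7, -55.3]), array([15.4, 47.1]), np.float64(83.7)] line ang -1.9 [-66.5 -54.7] 716
panel front z 123.15028816649763 1982
panel back z 0 0
scene13 1 flange z 138.7 encl [array([-66.1,  54.2]), np.float64(24.3)] 118
   wing z 158.6 rect [array([-66. ,  55.7]), array([13.5, 52.8]), np.float64(87.7)] line ang -1.1 [-68.6  56.1] 83
scene13 -1 flange z 138.5 encl [array([-64.2, -58.1]), np.float64(25.0)] 114
   wing z 158.2 rect [array([-65.6, -56.5]), array([15.4, 51.3]), np.float64(83.7)] line ang -1.8 [-68.  -55.4] 81
panel front z 122.79379943013794 241
panel back z 123.50999764431322 225
top13 1 flange z 137.7 encl [array([-67.2,  56.1]), np.float64(21.3)] 30
   wing z 158.7 rect [array([-65.4,  54.8]), array([13.3, 50.9]), np.float64(84.6)] line ang -5.7 [-66.9  56. ] 45
top13 -1 flange z 139.1 encl [array([-69.4, -57.8]), np.float64(21.7)] 33
   wing z 158.9 rect [array([-83.4, -55.1]), array([13.2, 10.8]), np.float64(7.9)] line ang -7.6 [-83.1 -55.1] 22
panel front z 122.88392255612439 50
panel back z 127.31808649962045 9
```

Studs at shaker x=-65, y=±56, flange tops at z=139, wings at about -2°. Left stud is at world (514.5, -141.0) and right at (444.3, -228.2). Starting with the left one.

>>> servo_tool(
  motion=[5, 6, 0, 0, 0, -0.005, 20, 10, 13, 0, 0, 0, -0.01, 40, 12, 15, -10, 0, 0, -0.01, 40, 6, 8, -20, 0, 0, -0.01, 40, 1.7, 2.4, -20, 0, 0, 0, 40, 0, 0, -12, 0, 0, 0, 40, 0, 0, -5, 0, 0, 0, 40, 0, 0, 0, 0, 0, 0, 40, 0, 0, 0, 0, 0, 0, 40, 0, 0, 0, 0, 0, 0, 40],
  newtons=30,
)

```text
time_s: 18.42
ee_pos: [515.6, -141.3, 192.9]
ee_rot: [179.9, -0.1, 49.1]
force: [-0.5, 0.0, -0.5]
gripper_width: 36.2
```

```bash
python3 - <<'E'
from h import *
st,f,W=wrist("w14.png",(120,90,400,310),2.5); print(st["ee_pos"],st["ee_rot"],st["force"],st["gripper_width"],st["time_s"])
E
```

```text
[ 515.64238055 -141.33116177  192.89296654] [ 1.79903015e+02 -5.17948460e-02  4.91436550e+01] [-0.54327078  0.02424413 -0.4970285 ] 36.221013313300105 18.4167
```

View pics/w14.png

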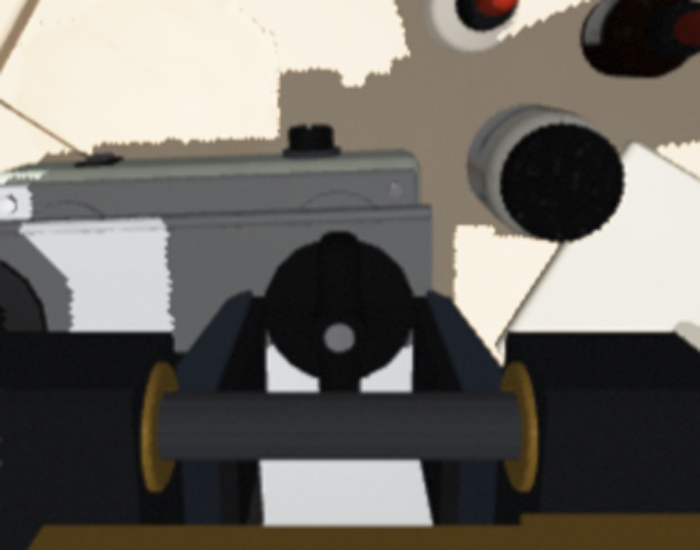

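The wing (column 340) is vertical in view and centred between the open jaws (265 and 413). I'll descend and grip it.

>>> servo_tool(
  motion=[-1, 0.3, -10, 0, 0, 0, 40, 0, 0, -12, 0, 0, 0, 40, 0, 0, -8, 0, 0, 0, 40, 0, 0, -2.5, 0, 0, 0, 40, 0, 0, 0, 0, 0, 0, 30, 0, 0, 0, 0, 0, 0, 15, 0, 0, 0, 0, 0, 0, 0, 0, 0, 0, 0, 0, 0, 0, 0, 0, 0, 0, 0, 0, 0],
)

```text
time_s: 19.22
ee_pos: [514.6, -140.6, 160.0]
ee_rot: [179.9, -0.1, 49.2]
force: [0.7, 1.0, 1.8]
gripper_width: 11.6
```

>>> servo_tool(
  motion=[0, 0, -3, 0, 0, 0, 0, 0, 0, -3, 0, 0, 0, 0, 0, 0, -3, 0, 0, 0, 0, 0, 0, -2, 0, 0, 0, 0, 0, 0, 0, 0, 0, 0, 0, 0, 0, 0, 0, 0, 0, 0],
)

```text
time_s: 19.72
ee_pos: [514.7, -140.7, 150.3]
ee_rot: [179.9, -0.1, 49.2]
force: [-1.0, 2.6, 12.1]
gripper_width: 11.8
```

>>> servo_tool(
  motion=[0, 0, -1.5, 0, 0, 0, 0, 0, 0, 0, 0, 0, 0, 0, 0, 0, 0, 0, 0, 0, 0],
)

```text
time_s: 19.97
ee_pos: [514.7, -140.7, 150.1]
ee_rot: [179.8, -0.1, 49.2]
force: [-4.1, 2.7, 19.6]
gripper_width: 11.9
```

>>> servo_tool(
  motion=[0, 0, 0, 0, 0, -0.05, 0, 0, 0, 0, 0, 0, -0.1, 0, 0, 0, 0, 0, 0, -0.1, 0, 0, 0, 0, 0, 0, -0.1, 0, 0, 0, 0, 0, 0, -0.1, 0, 0, 0, 0, 0, 0, 0, 0],
)

```text
time_s: 20.47
ee_pos: [515.2, -140.3, 150.1]
ee_rot: [179.9, -0.3, 23.2]
force: [-1.9, 5.8, 19.9]
gripper_width: 11.7
```

>>> servo_tool(
  motion=[0, 0, 0, 0, 0, -0.11, 0, 0, 0, 0, 0, 0, -0.11, 0, 0, 0, 0, 0, 0, -0.11, 0, 0, 0, 0, 0, 0, -0.11, 0, 0, 0, 0, 0, 0, -0.11, 0, 0, 0, 0, 0, 0, -0.11, 0, 0, 0, 0, 0, 0, -0.11, 0, 0, 0, 0, 0, 0, -0.11, 0, 0, 0, 0, 0, 0, -0.11, 0, 0, 0, 0, 0, 0, 0, 0],
)

```text
time_s: 21.3
ee_pos: [516.6, -140.4, 150.1]
ee_rot: [-179.8, -0.4, -33.6]
force: [-0.5, 4.6, 15.4]
gripper_width: 11.9
```

>>> servo_tool(
  motion=[0, 0, 0, 0, 0, -0.06, 0, 0, 0, 0, 0, 0, -0.06, 0, 0, 0, 0, 0, 0, 0, 0, 0, 0, 0, 0, 0, 0, 0],
)

```text
time_s: 21.63
ee_pos: [516.8, -140.5, 150.2]
ee_rot: [-179.7, -0.4, -40.2]
force: [1.6, 4.5, 16.6]
gripper_width: 11.7
```

```bash
python3 - <<'E'
from h import *
st=sensors.state(); print({k:np.round(v,2) for k,v in st.items()})
E
```

```text
{'time_s': np.float64(21.63), 'qpos': array([-16.5 ,  18.46, 102.28,   0.12,  58.82,  23.6 ]), 'qvel': array([ 0.05,  0.12, -0.09, -0.08, -0.06, -0.14]), 'effort': array([ -3.  , -30.45, -15.38,  -1.04,  -0.21,   0.51]), 'ee_pos': array([ 516.77, -140.45,  150.16]), 'ee_rot': array([-179.73,   -0.36,  -40.16]), 'force': array([ 1.62,  4.5 , 16.57]), 'torque': array([ 0.91, -0.12,  0.5 ]), 'gripper_width': np.float64(11.7)}
```

>>> servo_tool(
  motion=[0, 0, 2, 0, 0, 0, 0, 0, 0, 2, 0, 0, 0, 0, 0, 0, 1.5, 0, 0, 0, 0, 0, 0, 0, 0, 0, 0, 0],
)

```text
time_s: 21.97
ee_pos: [516.7, -140.5, 154.3]
ee_rot: [-179.7, -0.3, -40.2]
force: [4.4, 3.3, 6.8]
gripper_width: 11.5
```

>>> servo_tool(
  motion=[0, 0, 0, 0, 0, 0, 20, 0, 0, 0, 0, 0, 0, 35, 0, 0, 0, 0, 0, 0, 35, 0, 0, 0, 0, 0, 0, 35, 0, 0, 10, 0, 0, 0, 35, 0, 0, 20, 0, 0, 0, 35, 0, 0, 25, 0, 0, 0, 35, 0, 0, 20, 0, 0, 0, 35, 0, 0, 10, 0, 0, 0, 35, 0, 0, 0, 0, 0, 0, 35],
)

```text
time_s: 22.8
ee_pos: [514.7, -141.2, 239.6]
ee_rot: [-179.9, -0.2, -40.2]
force: [0.9, 0.2, -0.6]
gripper_width: 32.0
```

>>> servo_tool(
  motion=[-4, -5, 0, 0, 0, 0.12, 35, -10, -12, 0, 0, 0, 0.12, 35, -14, -16, 0, 0, 0, 0.12, 35, -12, -15, 0, 0, 0, 0.12, 35, 0, 0, 0, 0, 0, 0.12, 35, 0, 0, 0, 0, 0, 0.12, 35, 0, 0, 0, 0, 0, 0.12, 35, 0, 0, 0, 0, 0, 0, 35, 0, 0, 0, 0, 0, 0, 35, 0, 0, 0, 0, 0, 0, 35],
)

```text
time_s: 23.63
ee_pos: [473.5, -188.6, 236.6]
ee_rot: [-180.0, 0.1, 7.8]
force: [0.3, -0.3, 1.2]
gripper_width: 31.9
```

```bash
python3 - <<'E'
from h import *
st,f,W=wrist("w15.png",(100,60,420,310),2.3); print(st["ee_pos"],st["ee_rot"],st["force"],st["gripper_width"],st["time_s"])
s=grab_frame("scene");save(s,"s15.png",(255,80,385,225),5)
c,s_=np.cos(np.radians(-38.8)),np.sin(np.radians(-38.8)); R=np.array([[c,s_],[-s_,c]])
C=cloud(s); S=(C[...,:2]-[530,-225.3])@R.T
for sy in(1,-1):
    a=np.hypot(S[...,0]+65,S[...,1]-56*sy)<32
    z=C[a][:,2]; print(sy,np.histogram(z,bins=np.arange(116,170,2)))
E
```

```text
[ 473.54969707 -188.61006462  236.59927497] [-1.79950627e+02  8.97499660e-02  7.77047538e+00] [ 0.32320814 -0.28849765  1.17186025] 31.8779375198044 23.6333
1 (array([ 6, 14, 52, 72, 36,  0,  0,  5, 26, 44, 21, 11,  6, 19, 13,  8, 13,
       21, 28, 25, 15,  2,  0,  0,  0,  0]), array([116, 118, 120, 122, 124, 126, 128, 130, 132, 134, 136, 138, 140,
       142, 144, 146, 148, 150, 152, 154, 156, 158, 160, 162, 164, 166,
       168]))
-1 (array([ 4, 17, 52, 82, 42,  3,  0,  0,  0,  8, 32, 46, 22,  8, 10,  8,  6,
        9,  6, 10, 18, 28, 16,  4,  0,  0]), array([116, 118, 120, 122, 124, 126, 128, 130, 132, 134, 136, 138, 140,
       142, 144, 146, 148, 150, 152, 154, 156, 158, 160, 162, 164, 166,
       168]))
```

View pics/s15.png

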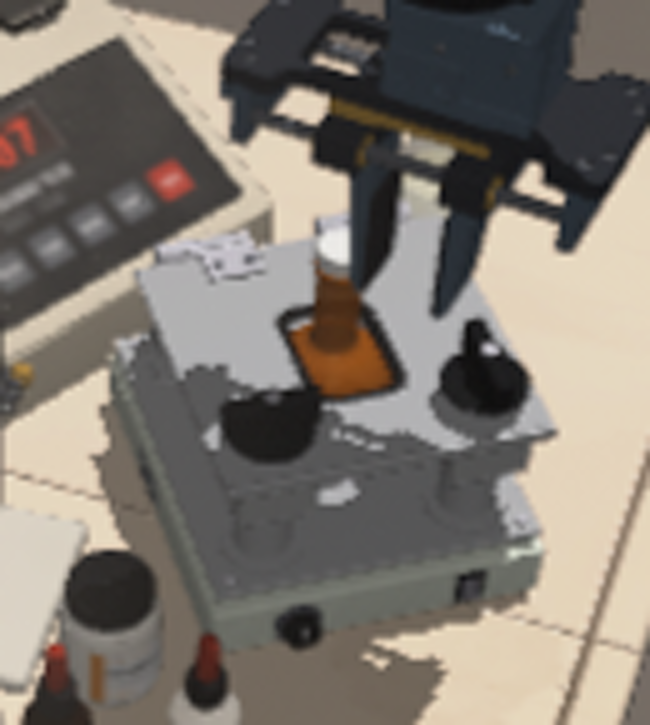

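View pics/w15.png

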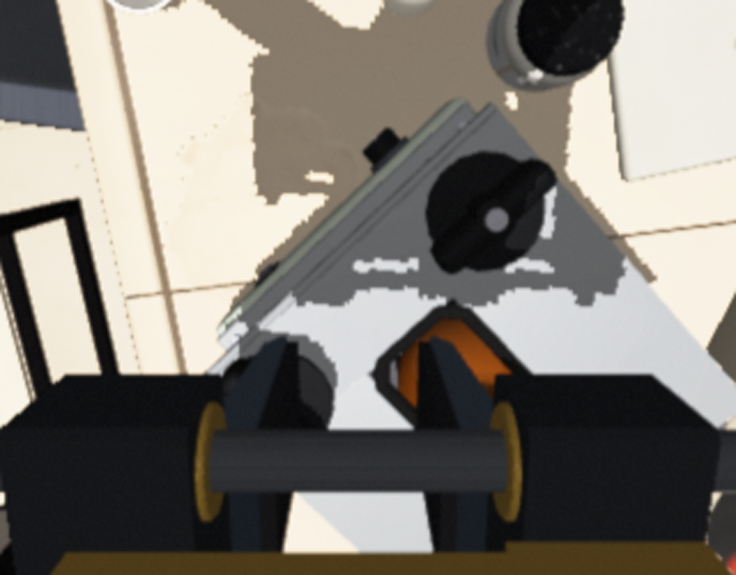

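The left stud is crosswise, and its flange now rests about 4.5 mm lower, at z≈134.5, so it has caught. Going to the right stud.

>>> servo_tool(
  motion=[-5, -8, 0, 0, 0, 0.12, 40, -10, -14, -5, 0, 0, 0.12, 40, -9, -12, -10, 0, 0, 0.12, 40, -5.2, -5.6, -15, 0, 0, 0.12, 40, 0, 0, -10, 0, 0, 0.12, 40, 0, 0, -4, 0, 0, 0.122, 40, 0, 0, 0, 0, 0, 0, 40, 0, 0, 0, 0, 0, 0, 40, 0, 0, 0, 0, 0, 0, 40, 0, 0, 0, 0, 0, 0, 40],
)

```text
time_s: 24.57
ee_pos: [445.2, -228.5, 194.0]
ee_rot: [179.9, -0.0, 49.2]
force: [-0.5, 0.4, 0.3]
gripper_width: 36.5
```

```bash
python3 - <<'E'
from h import *
st,f,W=wrist("w16.png",(120,90,400,310),2.5); print(st["ee_pos"],st["ee_rot"],st["force"],st["gripper_width"],st["time_s"])
E
```

```text
[ 445.20259658 -228.45251509  194.00726364] [ 1.79937438e+02 -2.00734623e-02  4.91760353e+01] [-0.49181094  0.37054727  0.29990807] 36.461578095706145 24.5667
```

View pics/w16.png

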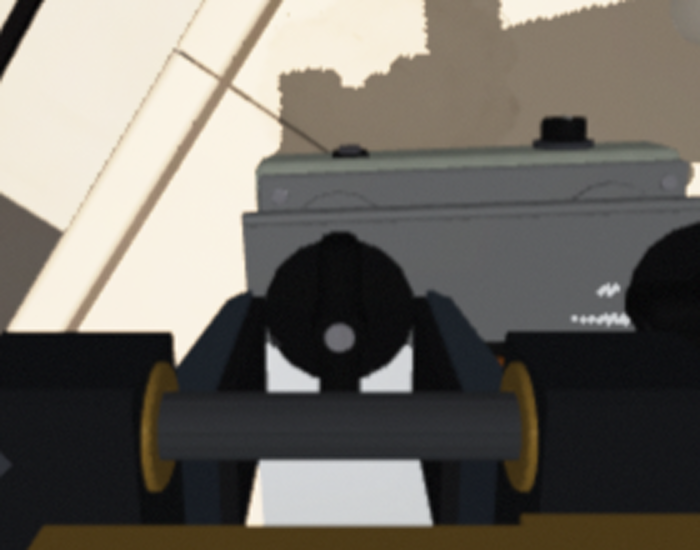

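The right wing is at column 340, centred and aligned. Gripping it.

>>> servo_tool(
  motion=[-0.9, 0.3, -10, 0, 0, 0, 40, 0, 0, -12, 0, 0, 0, 40, 0, 0, -8, 0, 0, 0, 40, 0, 0, -3.5, 0, 0, 0, 40, 0, 0, 0, 0, 0, 0, 30, 0, 0, 0, 0, 0, 0, 15, 0, 0, 0, 0, 0, 0, 0, 0, 0, 0, 0, 0, 0, 0, 0, 0, 0, 0, 0, 0, 0],
)

```text
time_s: 25.37
ee_pos: [444.5, -228.0, 160.5]
ee_rot: [179.9, -0.1, 49.2]
force: [1.1, 1.4, 0.8]
gripper_width: 11.7
```

>>> servo_tool(
  motion=[0, 0, -3, 0, 0, 0, 0, 0, 0, -3, 0, 0, 0, 0, 0, 0, -3, 0, 0, 0, 0, 0, 0, -3, 0, 0, 0, 0, 0, 0, 0, 0, 0, 0, 0, 0, 0, 0, 0, 0, 0, 0],
)

```text
time_s: 25.87
ee_pos: [444.6, -228.0, 150.6]
ee_rot: [179.9, -0.1, 49.3]
force: [-3.0, 4.4, 17.7]
gripper_width: 12.0
```

Bottomed out at 150.6 with 18 N. Turning.

>>> servo_tool(
  motion=[0, 0, -0.4, 0, 0, -0.05, 0, 0, 0, 0, 0, 0, -0.1, 0, 0, 0, 0, 0, 0, -0.1, 0, 0, 0, 0, 0, 0, -0.1, 0, 0, 0, 0, 0, 0, -0.1, 0, 0, 0, 0, 0, 0, -0.11, 0, 0, 0, 0, 0, 0, -0.11, 0, 0, 0, 0, 0, 0, -0.11, 0, 0, 0, 0, 0, 0, 0, 0],
)

```text
time_s: 26.62
ee_pos: [445.6, -227.5, 150.5]
ee_rot: [180.0, -0.3, 4.3]
force: [-0.8, 8.1, 19.4]
gripper_width: 12.0
```

>>> servo_tool(
  motion=[0, 0, 0, 0, 0, -0.11, 0, 0, 0, 0, 0, 0, -0.11, 0, 0, 0, 0, 0, 0, -0.11, 0, 0, 0, 0, 0, 0, -0.11, 0, 0, 0, 0, 0, 0, -0.11, 0, 0, 0, 0, 0, 0, -0.11, 0, 0, 0, 0, 0, 0, -0.06, 0, 0, 0, 0, 0, 0, -0.06, 0, 0, 0, 0, 0, 0, 0, 0, 0, 0, 0, 0, 0, 0, 0],
)

```text
time_s: 27.45
ee_pos: [446.6, -227.9, 150.6]
ee_rot: [-179.8, -0.4, -40.1]
force: [1.4, 6.9, 17.9]
gripper_width: 11.7
```

>>> servo_tool(
  motion=[0, 0, 2, 0, 0, 0, 0, 0, 0, 2, 0, 0, 0, 0, 0, 0, 1.7, 0, 0, 0, 0, 0, 0, 0, 0, 0, 0, 0],
)

```text
time_s: 27.78
ee_pos: [446.6, -227.8, 154.9]
ee_rot: [-179.8, -0.3, -40.1]
force: [4.7, 4.3, 5.9]
gripper_width: 11.7
```

>>> servo_tool(
  motion=[0, 0, 0, 0, 0, 0, 20, 0, 0, 0, 0, 0, 0, 35, 0, 0, 0, 0, 0, 0, 35, 0, 0, 0, 0, 0, 0, 35, 0, 0, 10, 0, 0, 0, 35, 0, 0, 20, 0, 0, 0, 35, 0, 0, 25, 0, 0, 0, 35, 0, 0, 25, 0, 0, 0, 35, 0, 0, 25, 0, 0, 0, 35, 0, 0, 20, 0, 0, 0, 35],
)

```text
time_s: 28.62
ee_pos: [443.4, -228.3, 280.1]
ee_rot: [180.0, -0.0, -40.1]
force: [0.8, -0.5, 0.6]
gripper_width: 32.0
```

>>> servo_tool(
  motion=[-10, -10, 5, 0, 0, 0, 35, -20, -20, 5, 0, 0, 0, 35, -20, -25, 0, 0, 0, 0, 35, -20, -25, 0, 0, 0, 0, 35, -10, -10, 0, 0, 0, 0, 35, 0, 0, 0, 0, 0, 0, 35, 0, 0, 0, 0, 0, 0, 35, 0, 0, 0, 0, 0, 0, 35],
)

```text
time_s: 29.28
ee_pos: [363.9, -317.6, 288.1]
ee_rot: [-180.0, 0.0, -40.1]
force: [-0.1, 0.2, -0.1]
gripper_width: 31.8
```

```bash
python3 - <<'E'
from h import *
from scipy.optimize import least_squares
st=sensors.state(); print(st["ee_pos"],st["force"],st["time_s"])
s=grab_frame("scene");save(s,"s17.png",(255,80,385,225),5)
t=grab_frame("top");save(t,"t17.png",(230,130,390,250),4.5)
c,s_=np.cos(np.radians(-38.8)),np.sin(np.radians(-38.8)); R=np.array([[c,s_],[-s_,c]])
for n,f in(("scene",s),("top",t)):
  C=cloud(f); S=(C[...,:2]-[530,-225.3])@R.T
  for sy in(1,-1):
    a=np.hypot(S[...,0]+65,S[...,1]-56*sy)<30
    fl=a&(C[...,2]>130)&(C[...,2]<143)
    w=a&(C[...,2]>148)&(C[...,2]<162); p=S[w]
    if len(p)>8: 
        v=cv2.fitLine(p.astype(np.float32),cv2.DIST_HUBER,0,.01,.01).ravel(); print(n,sy,"flange",np.median(C[fl][:,2]).round(1),"wing z",np.percentile(C[w][:,2],80).round(1),"ang",np.degrees(np.arctan2(v[1],v[0])).round(1),[np.round(k,1) for k in cv2.minAreaRect(p.astype(np.float32))])
  m=(S[...,0]>-92)&(S[...,0]<-45)&(abs(S[...,1])<25)&(C[...,2]>105)&(C[...,2]<140); print("panel z",np.median(C[m][:,2]))
  k=C[(np.hypot(S[...,0],S[...,1])<20)&(C[...,2]>176)&(C[...,2]<192)]; print("stopper",cv2.minEnclosingCircle(k[:,:2].astype(np.float32)),np.median(k[:,2]))
  b=C[(np.hypot(C[...,0]-473,C[...,1]+36)<28)&(C[...,2]>15)]; print("dropper",b.min(0).round(1),b.max(0).round(1))
E
```

```text
[ 363.94987928 -317.63150478  288.13291006] [-0.12848827  0.20446076 -0.12702236] 29.2833
scene 1 flange 135.7 wing z 155.0 ang -89.9 [array([-65.8,  55.7]), array([14.6, 51.3]), np.float64(1.6)]
scene -1 flange 135.0 wing z 154.9 ang -89.4 [array([-65.6, -55.7]), array([48.5, 17.1]), np.float64(89.7)]
panel z 122.86807607294622
stopper ((529.711181640625, -226.88851928710938), 14.529754638671875) 181.49729593171634
dropper [458.4 -53.2  15.6] [494.8 -19.2  99. ]
top 1 flange 135.2 wing z 156.6 ang -89.7 [array([-65.1,  56. ]), array([15.5, 50.6]), np.float64(3.8)]
top -1 flange 134.8 wing z 157.1 ang 89.9 [array([-64.8, -55.4]), array([49.7, 14. ]), np.float64(86.7)]
panel z 123.39286838872033
stopper ((531.317138671875, -226.9585723876953), 14.095501899719238) 182.77909631343277
dropper [460.3 -54.2  17.6] [495.4 -21.8 103.1]
```

View pics/s17.png

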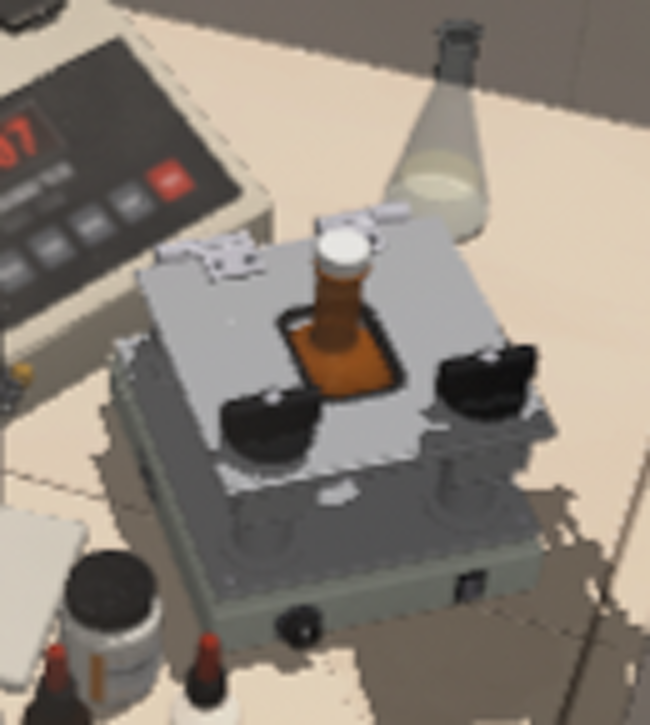

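View pics/t17.png

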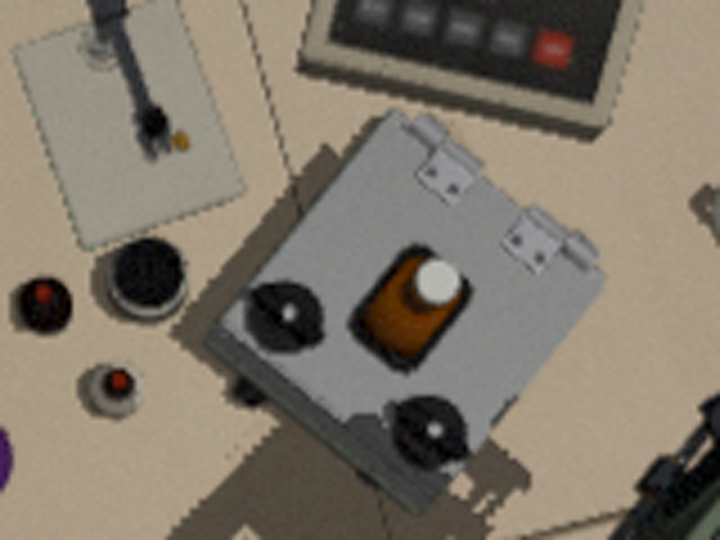

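Both wings are crosswise at ±90°, their flanges rest about 4 mm down, and the panel is level. The neck stands upright in the opening, the dropper hasn't moved, and the arm is clear. Handing in.

```bash
python3 -c "
from h import *
print(env.job_done())"
```

```text
the job is handed in; nothing more can be done
None
```

I loaded the shaker and handed the job in at about 29.4 s. The flask is in the ring seat, the panel is shut over its neck, and both studs are locked, left first and then right.

**Last checks (scene and top cameras, arm clear of everything):**
- **Panel:** level, with its outer face at z ≈ 123 mm. It had stopped firmly at about 19 N when I pushed it down.
- **Studs:** both wings are within about 1° of crosswise. Their flanges sit about 4 mm below where they started, close to the 4.5 mm expected for a caught stud.
- **Flask:** the stopper top is at z ≈ 182 mm (183 expected). It is within about 2 mm of the seat axis, and the seat fits from the three cameras differ by about that much, so any tilt is only known to within about 1°.
- **Dropper bottle:** same position as at the start, within measurement noise.

**What went wrong:** my first grip on the flask was about 4 mm off-centre, because I read the arm's position while it was still overshooting. I opened the jaws while the flask was still in its cork ring, re-centred and gripped again before lifting. The grip read about 27 mm on a 24 mm neck, which I couldn't explain, but the flask held firmly and stayed upright.

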